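# Photograph furniture legs and rack them

## Robot

A 6-joint arm with a two-finger parallel gripper is mounted at the origin on the work surface. World frame = base frame: x ahead of the robot, y to its left, z up, the work surface at z = 0. Lengths are in m, angles in rad, forces in N, time in s.
With the tool pointing down it reaches from about 0.2 to 0.875 m from the base axis. Payload 3.4 kg.
Tool frame: the origin (TCP) lies at the very end of the fingers, on their centre line; the grasp point (between the pads) lies env.pinch_z behind it (env.pinch_z is the distance from the TCP to the grasp point, in m); z points along the fingers, y is the line along which they close (so a half turn about z gives the same grasp; the last joint's range is limited). The gripper opens to 94 mm and grips with 3 to 60 N. Pads are 16 mm wide; open, the fingers measure 119 mm over their backs; the gripper's body (75 mm by 177 mm) begins 78 mm behind the grasp point.
Start: joints at [-1.352, 0.276, 1.505, -0, 1.361, -0.121], TCP at [0.192, -0.542, 0.205] pointing down, gripper open.
Joint ranges: [-2.89, 2.89], [-0.75, 2.08], [0.22, 2.7], [-1.18, 4.32], [0.11, 2.71], [-2.7, 2.7]. Speed limits (rad/s): [2.57, 2.57, 3.14, 3.14, 3.14, 3.14].

## Interface

Orientations are given as a unit quaternion [x, y, z, w].
In Python, from rig import env gives the robot as it stands. The module is installed in compiled form; this text tells all that it offers.
- The arm moves only by the tool send_rows, never from a script. Its argument "moves" is a list of rows, each an object with "delta_pos": the shift along the world's x, y, z in cm, a list of three; "delta_rot": the turn, a rotation vector about the world's x, y, z in rad, a list of three. A call has 1 to 20 rows; each row is the pose to reach, as a shift and turn from the pose commanded when the call began; what a row does not reach only later rows make up. A row lasts 1/10 s, in which the tool goes at most 50 mm and 8.59 degrees, less where a joint would pass 70% of its speed; a pose out of reach is approached as far as the arm can. A call with a gripper value outside its range is refused whole. "jaw" is the closure in counts, from 0 (fully open) to 255 (shut), set as the call begins (left out, the last holds). The fingers move at their own pace and stop on an object; the grip force is fixed at half the most. Time passes only in rows, so rows that repeat a pose let the fingers close. It gives the time, the measured TCP pose, the force and the opening at its end, in the units of the state.
- env.sense(): the state, without advancing time (a new reading comes with each control period).
- env.snapshot(name): name is "scene" or "top" or "wrist"; returns a dict with "color" (384x512x3 uint8, red, green, blue), "z_map" (384x512 float32, m along the optical axis (not along the pixel's ray), 0 where there is no reading), "fx", "fy", "cx", "cy" (pixels), "rvec" (rotation vector, rad) and "tvec" (3), from world to camera coordinates, as OpenCV has them; the wrist camera has in their place "T_tool_cam" (4x4, takes a point from camera to tool coordinates, whose origin is the TCP and whose axes are the flange's). Camera axes: x right, y down, z forward; pixel columns grow to the right and rows downward; lengths in m; the calibration is good to about 2 mm. A picture is of the moment at which its call begins: read the wrist's pose just before it.
- env.sign_off(): hands the job in, once; it reports no verdict.
The state is a dict: "t": time; "qpos": joint angles; "joint_velocities": joint speeds; "joint_efforts": joint torques, N m; "position": TCP position; "tool_rot": TCP orientation; "wrist_force": force on the tool from outside, world axes, zero at the start; "torque": the same for the moment, N m; "gripper_width": opening from 0.0 (shut) to 1.0 (fully open).
Only numpy, scipy, OpenCV 4.12 (cv2) and the standard library are available. Lean on these libraries where they do the work, as an engineer would, in place of code of your own. Each camera call takes 0.05 s, during which the arm holds its last target. There are 200 camera calls.

## Task

Press the oblong key on the control box to start the bench camera; then take each furniture leg that is there, the longer one first, and hold it upright and still for a second above the white cross with each of its four sides in turn squarely facing the lens, beginning with the mortised side and turning the leg a quarter turn clockwise (seen from above) each time. Lower the legs and also the round dowels (which need no photographs) end-down into the rack, one to a well, and when all are in it press the round key to save. Press the keys with a light touch, and leave the other things on the bench alone.

Things in the scene. Friction and masses are not known exactly. Their poses are not given: they have to be found in the camera images.
- stand: bench camera on a fixed stand: dark steel base plate 190 x 130 mm, 12 mm thick (from 140 mm in front of the origin to 50 mm behind it), a short post and a black camera head 85 mm wide whose top is 173 mm above the bench. Origin on the bench under the head; x points from the legs' side towards the back of the camera, so the lens looks along -x.
- focus (a point): where a leg's side must be shown: on the lens axis 140 mm above the bench, 110 mm in front of the stand's origin (86 mm in front of the lens glass), straight above the white cross on the base plate. Same axes as the stand: the lens is in the direction +x. A side is shown when its middle is within 25 mm of this point and it faces the lens within 15 degrees.
- console: fixed grey control box on the bench, 120 x 160 mm, 42 mm high, with a black panel on top that carries two flat white membrane keys and a small dark window (on its +x side). Origin at the centre of its underside.
- bar_key: the start key: oblong flat membrane key, 50 mm (x) x 34 mm (y), on the console. Origin at the centre of its top face, 47 mm above the bench, z up. It gives only 1.5 mm (about 5 N per mm) and registers at 3 N kept for 0.2 s; more than 45 N would break it.
- round_key: the save key: round flat membrane key, 40 mm across, on the console beside the oblong one (centres 72 mm apart). Origin, height, travel and forces as for the start key.
- rack: loose plywood rack, 286 x 78 mm, 85 mm high, 1.8 kg, with four square wells 54 x 54 mm in a row along its x axis (centres at x = -102, -34, 34 and 102 mm, y = 0), open at the top, 73 mm deep (floors 12 mm above the rack's underside). Origin at the centre of its underside, z up. The wells are empty at the start; each takes one leg or dowel, any in any.
- long_leg: furniture leg of plain light wood, 42 x 42 mm square and 165 mm long, about 155 g, standing on end on the bench; no foot or head, all four sides flat. Origin at the centre of its lower end, z up along it. A blind mortise (slot 14 mm wide, 40 mm high, 20 mm deep) is cut in the middle of its +x side only. May be absent (None).
- short_leg: furniture leg of plain light wood, 42 x 42 mm square and 130 mm long, about 122 g, standing on end on the bench; no foot or head, all four sides flat. Origin at the centre of its lower end, z up along it. A blind mortise (slot 14 mm wide, 40 mm high, 20 mm deep) is cut in the middle of its +x side only. May be absent (None).
- long_leg_side0 (a point): middle of the mortised side (+x of the leg) of the long leg, on its surface at half its length, 21 mm from its axis (axes as the leg's)
- long_leg_side1 (a point): middle of the +y side of the long leg, on its surface at half its length, 21 mm from its axis (axes as the leg's)
- long_leg_side2 (a point): middle of the -x side (the far side from the mortise) of the long leg, on its surface at half its length, 21 mm from its axis (axes as the leg's)
- long_leg_side3 (a point): middle of the -y side of the long leg, on its surface at half its length, 21 mm from its axis (axes as the leg's)
- short_leg_side0 (a point): middle of the mortised side (+x of the leg) of the short leg, on its surface at half its length, 21 mm from its axis (axes as the leg's)
- short_leg_side1 (a point): middle of the +y side of the short leg, on its surface at half its length, 21 mm from its axis (axes as the leg's)
- short_leg_side2 (a point): middle of the -x side (the far side from the mortise) of the short leg, on its surface at half its length, 21 mm from its axis (axes as the leg's)
- short_leg_side3 (a point): middle of the -y side of the short leg, on its surface at half its length, 21 mm from its axis (axes as the leg's)
- dowel0: round dowel of plain light wood, 36 mm across and 130 mm long, about 90 g, standing on end on the bench. Origin at the centre of its lower end, z up along it. May be absent (None).
- dowel1: round dowel of plain light wood, 36 mm across and 130 mm long, about 90 g, standing on end on the bench. Origin at the centre of its lower end, z up along it. May be absent (None).
- tape: bystander, to be left alone: tape measure, 70 x 35 x 65 mm; origin at its underside
- offcut: bystander, to be left alone: flat wood offcut, 100 x 60 x 25 mm; origin at its underside
- screwdriver: bystander, to be left alone: screwdriver lying on the bench; origin at its underside
- glue: bystander, to be left alone: white glue bottle, 60 mm across and 160 mm tall, standing; origin at its underside

How it is judged:
On the way, in this order (a step that is already met when the one before it is completed fails the run):
1. press the oblong start key (3 N or more for 0.2 s) (contact force between bar_key and the fingers above 3 N), for 0.2 s.
2. long leg: side 0 at the focus, facing the lens within 15 degrees, upright and still for 0.6 s (distance between long_leg_side0 and focus below 0.025 m and x of long_leg_side2 in the frame of focus below 0 m and angle between the x axis of long_leg and the x axis of stand, either way round below 0.26 rad and angle between long_leg's own z axis and vertical below 0.2 rad and linear speed of long_leg below 0.04 m/s), for 0.6 s.
3. long leg: side 1 at the focus, facing the lens within 15 degrees, upright and still for 0.6 s (distance between long_leg_side1 and focus below 0.025 m and x of long_leg_side3 in the frame of focus below 0 m and angle between the y axis of long_leg and the x axis of stand, either way round below 0.26 rad and angle between long_leg's own z axis and vertical below 0.2 rad and linear speed of long_leg below 0.04 m/s), for 0.6 s.
4. long leg: side 2 at the focus, facing the lens within 15 degrees, upright and still for 0.6 s (distance between long_leg_side2 and focus below 0.025 m and x of long_leg_side0 in the frame of focus below 0 m and angle between the x axis of long_leg and the x axis of stand, either way round below 0.26 rad and angle between long_leg's own z axis and vertical below 0.2 rad and linear speed of long_leg below 0.04 m/s), for 0.6 s.
5. long leg: side 3 at the focus, facing the lens within 15 degrees, upright and still for 0.6 s (distance between long_leg_side3 and focus below 0.025 m and x of long_leg_side1 in the frame of focus below 0 m and angle between the y axis of long_leg and the x axis of stand, either way round below 0.26 rad and angle between long_leg's own z axis and vertical below 0.2 rad and linear speed of long_leg below 0.04 m/s), for 0.6 s.
6. short leg: side 0 at the focus, facing the lens within 15 degrees, upright and still for 0.6 s (distance between short_leg_side0 and focus below 0.025 m and x of short_leg_side2 in the frame of focus below 0 m and angle between the x axis of short_leg and the x axis of stand, either way round below 0.26 rad and angle between short_leg's own z axis and vertical below 0.2 rad and linear speed of short_leg below 0.04 m/s), for 0.6 s.
7. short leg: side 1 at the focus, facing the lens within 15 degrees, upright and still for 0.6 s (distance between short_leg_side1 and focus below 0.025 m and x of short_leg_side3 in the frame of focus below 0 m and angle between the y axis of short_leg and the x axis of stand, either way round below 0.26 rad and angle between short_leg's own z axis and vertical below 0.2 rad and linear speed of short_leg below 0.04 m/s), for 0.6 s.
8. short leg: side 2 at the focus, facing the lens within 15 degrees, upright and still for 0.6 s (distance between short_leg_side2 and focus below 0.025 m and x of short_leg_side0 in the frame of focus below 0 m and angle between the x axis of short_leg and the x axis of stand, either way round below 0.26 rad and angle between short_leg's own z axis and vertical below 0.2 rad and linear speed of short_leg below 0.04 m/s), for 0.6 s.
9. short leg: side 3 at the focus, facing the lens within 15 degrees, upright and still for 0.6 s (distance between short_leg_side3 and focus below 0.025 m and x of short_leg_side1 in the frame of focus below 0 m and angle between the y axis of short_leg and the x axis of stand, either way round below 0.26 rad and angle between short_leg's own z axis and vertical below 0.2 rad and linear speed of short_leg below 0.04 m/s), for 0.6 s.
10. with every leg and dowel in the rack, press the round save key (3 N or more for 0.2 s) (contact force between round_key and the fingers above 3 N and x of long_leg in the frame of rack between -0.135 and 0.135 m and y of long_leg in the frame of rack between -0.025 and 0.025 m and z of each of long_leg, short_leg, dowel0, dowel1 in the frame of rack below 0.03 m and angle between each of long_leg, short_leg, dowel0, dowel1's own z axis and vertical below 0.3 rad and x of short_leg in the frame of rack between -0.135 and 0.135 m and y of short_leg in the frame of rack between -0.025 and 0.025 m and x of dowel0 in the frame of rack between -0.135 and 0.135 m and y of dowel0 in the frame of rack between -0.025 and 0.025 m and x of dowel1 in the frame of rack between -0.135 and 0.135 m and y of dowel1 in the frame of rack between -0.025 and 0.025 m and angle between rack's own z axis and vertical below 0.1 rad), for 0.2 s.
At the end, for the whole second after the job is handed in: every leg and dowel present stands end-down in a well of the rack (lower end within 30 mm of the rack's underside level, within 0.3 rad of upright), the rack stands flat, and all are at rest (x of long_leg in the frame of rack between -0.135 and 0.135 m and y of long_leg in the frame of rack between -0.025 and 0.025 m and z of each of long_leg, short_leg, dowel0, dowel1 in the frame of rack below 0.03 m and angle between each of long_leg, short_leg, dowel0, dowel1's own z axis and vertical below 0.3 rad and x of short_leg in the frame of rack between -0.135 and 0.135 m and y of short_leg in the frame of rack between -0.025 and 0.025 m and x of dowel0 in the frame of rack between -0.135 and 0.135 m and y of dowel0 in the frame of rack between -0.025 and 0.025 m and x of dowel1 in the frame of rack between -0.135 and 0.135 m and y of dowel1 in the frame of rack between -0.025 and 0.025 m and angle between rack's own z axis and vertical below 0.1 rad and linear speed of each of long_leg, short_leg, dowel0, dowel1, rack below 0.02 m/s); the robot touches nothing.
It fails at once if a key is pressed with more than 45 N (contact force between any of bar_key, round_key and the fingers above 45 N).
It fails at once if a bystander (tape measure, offcut, screwdriver or glue bottle) is moved by more than 40 mm (distance of any of tape, offcut, screwdriver, glue from where it was at the start of the episode above 0.04 m).
Of long_leg, short_leg only 1 to 2 are there at a start; the rules pass over those that are not, and their reading is None.
Of dowel0, dowel1 only 1 to 2 are there at a start; the rules pass over those that are not, and their reading is None.
At some moment in a run one of rack may be knocked a few centimetres aside while the robot is not near it.
It also fails if it takes over 210 s, if anything falls off the work surface, if the arm or the gripper's body presses on something with over 40 N, if the wrist force passes 120 N, or if a joint passes its speed limit or range.

## Working session

There is one attempt and no reset: what is moved stays moved. The work goes in short steps, Python scripts to look and compute and a tool call to move; the robot and the scene stay as the last step left them, time stands still between calls to the robot, and variables do not carry over. Pictures are saved under pics/ and viewed, on a budget of 14 in all, crops included, one or two more only if the job needs it, and the job is handed in when it is done.

Besides the shell and the picture viewer there is one more tool, called after "Call:" by a JSON object that holds its "api" and its "payload". send_rows: Moves the arm, as the interface text tells. Its arguments: {"type":"object","properties":{"moves":{"type":"array","items":{"type":"object","properties":{"delta_pos":{"type":"array","items":{"type":"number"}},"delta_rot":{"type":"array","items":{"type":"number"}}}}},"jaw":{"type":"number"}},"required":["moves"]}

```bash
mkdir -p pics
cat > h.py <<'E'
import numpy as np, cv2
from scipy.spatial.transform import Rotation as R
from rig import env
def shot(n):
    s=env.sense(); d=env.snapshot(n)
    if n=="wrist":
        T=np.eye(4);T[:3,:3]=R.from_quat(s["tool_rot"]).as_matrix();T[:3,3]=s["position"]
        d["W"]=T@d["T_tool_cam"]
    else:
        M=np.eye(4);M[:3,:3]=cv2.Rodrigues(np.array(d["rvec"],float))[0];M[:3,3]=d["tvec"]
        d["W"]=np.linalg.inv(M)
    return d
def cloud(d):
    z=d["z_map"];v,u=np.mgrid[:z.shape[0],:z.shape[1]]
    P=np.stack([(u-d["cx"])/d["fx"]*z,(v-d["cy"])/d["fy"]*z,z],-1)
    P=P@d["W"][:3,:3].T+d["W"][:3,3]; P[z<=0]=np.nan
    return P
def save(d,n,s=1.5): cv2.imwrite("pics/"+n,cv2.resize(d["color"][...,::-1],None,fx=s,fy=s))
E
python3 - <<'E'
from h import *
print(env.sense(),env.pinch_z)
for n in("top","scene"):
    d=shot(n);save(d,n+"0.png");P=cloud(d);np.savez(n+"0.npz",P=P,c=d["color"]);print(n,d["fx"],d["W"][:3,3],np.nanmin(P,(0,1)),np.nanmax(P,(0,1)))
    if n=="top":
        Z=P[...,2]
        m=(Z>0.008).astype(np.uint8)
        k,l,st,ce=cv2.connectedComponentsWithStats(m)
        for i in range(1,k):
            if st[i,4]>30:
                q=P[l==i];print(i,st[i],q.mean(0).round(3),q[:,2].max().round(3), q.min(0).round(3),q.max(0).round(3))
E
```

```text
{'t': 0.0, 'qpos': array([-1.35202241e+00,  2.76608261e-01,  1.50609759e+00,  9.57971175e-07,
        1.36066715e+00, -1.21006004e-01]), 'joint_velocities': array([ 6.93993720e-04, -1.29072176e-03,  2.07456106e-04, -2.68021374e-05,
        4.81112434e-04, -1.75314240e-04]), 'joint_efforts': array([ 1.67709386e-04, -4.04590023e+01, -2.37233806e+01,  7.01709045e-02,
        3.44657397e-02, -1.23874120e-04]), 'position': array([ 0.19150903, -0.54159484,  0.20461132]), 'tool_rot': array([ 9.85603004e-01,  1.69073728e-01, -4.30301834e-05, -8.89135288e-04]), 'wrist_force': array([-0.27846309, -0.48405539, -0.80424167]), 'torque': array([-0.00412248,  0.02194951,  0.00498378]), 'gripper_width': 0.9992112828695404} 0.0188
top 489.7387430789968 [0.44944116 0.04778188 1.48784404] [-0.04320905 -1.14995246 -0.77808714] [1.48885484 1.25951115 0.79995765]
1 [   0   39   92   57 4917] [0.872 0.639 0.148] 0.225 [0.827 0.548 0.008] [0.955 0.827 0.225]
2 [ 424   39   88   46 3738] [ 0.894 -0.562  0.103] 0.157 [ 0.855 -0.731  0.008] [ 0.96  -0.465  0.157]
3 [ 194   44   54   45 2355] [0.899 0.15  0.071
[... 951 characters left out ...]
 243] [0.441 0.072 0.165] 0.172 [0.418 0.05  0.157] [0.464 0.096 0.172]
426 [283 212  15  14 156] [ 0.446 -0.047  0.119] 0.138 [ 0.429 -0.066  0.009] [ 0.468 -0.032  0.138]
475 [119 238  28  23 486] [0.364 0.395 0.104] 0.168 [0.332 0.375 0.008] [0.391 0.43  0.168]
476 [148 238  66  22 344] [0.364 0.246 0.021] 0.033 [0.328 0.177 0.008] [0.391 0.372 0.033]
603 [  232   294   183    90 10609] [ 0.19  -0.039  0.482] 0.8 [-0.035 -0.18   0.008] [0.279 0.114 0.8  ]
630 [ 448  309   64   75 2603] [ 0.19  -0.413  0.498] 0.676 [-0.008 -0.591  0.011] [ 0.222 -0.268  0.676]
scene 361.5354131406884 [1.18978505 0.7861438  0.81836445] [-1.76581641 -2.10774295 -0.77137012] [1.50250583 0.85335474 0.64092248]
```

View pics/top0.png

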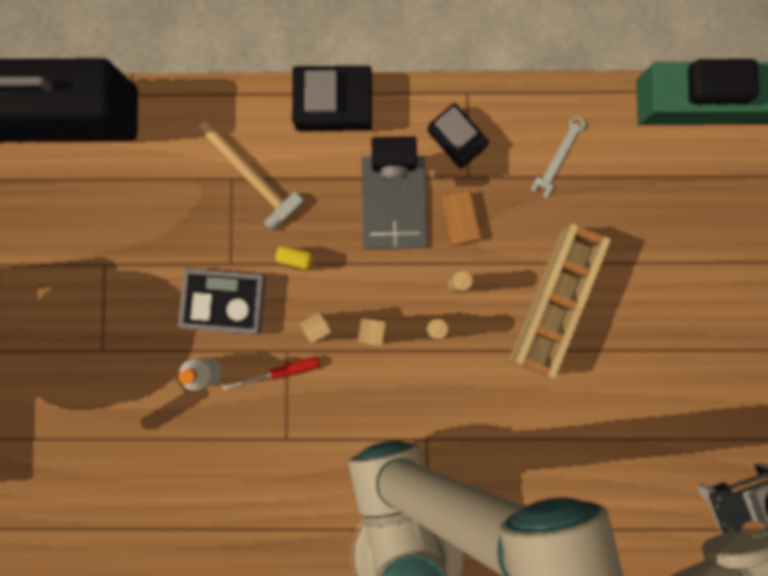

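View pics/scene0.png

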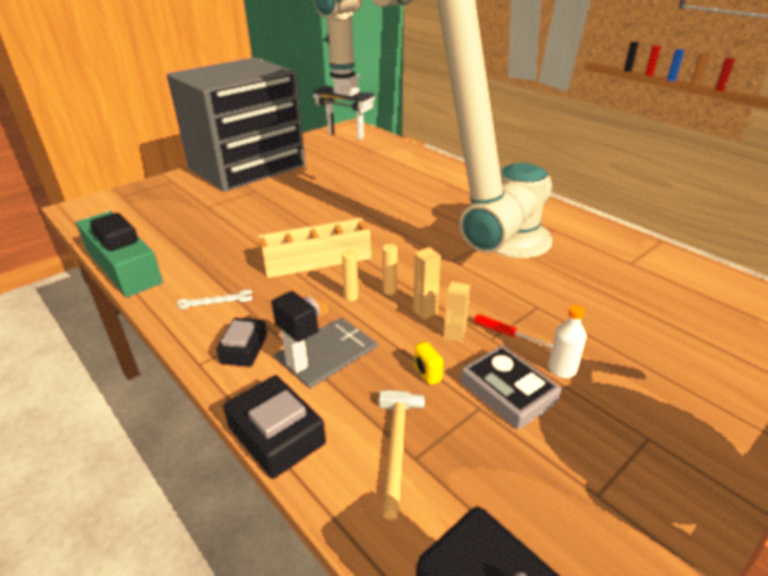

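The pictures show both legs (top view px ~(316,327) short, (372,331) long), dowels (461,281) and (437,328), the rack on the right, the stand with its cross at (395,233) and the console at (220,300) with the oblong key on the left and the round key to its right.

```bash
cat > m.py <<'E'
from h import *
def rect(P,m,name,big=True):
    k,l,st,_=cv2.connectedComponentsWithStats(m.astype(np.uint8))
    for i in range(1,k):
        if st[i,4]<12: continue
        q=P[l==i][:,:2].astype(np.float32)
        (c,s,a)=cv2.minAreaRect(q*1000)
        print(name,st[i,:2],'n',st[i,4],'c',np.round(c,1),'s',np.round(s,1),'a',round(a,1),'z',P[l==i][:,2].mean().round(4))
E
python3 - <<'E'
from m import *
f=np.load("top0.npz");P=f["P"];c=f["c"];hsv=cv2.cvtColor(c,cv2.COLOR_RGB2HSV)
x,y,z=P[...,0],P[...,1],P[...,2]
S=lambda a,b,zl,zh:(x>a[0])&(x<a[1])&(y>b[0])&(y<b[1])&(z>zl)&(z<zh)
rect(P,S((.4,.6),(-.12,.21),.12,.145),'short/dowels')
rect(P,S((.4,.6),(-.12,.21),.155,.18),'long')
rect(P,S((.3,.7),(-.4,-.18),.07,.1),'rack')
rect(P,S((.42,.58),(.28,.46),.03,.06),'console')
rect(P,S((.42,.58),(.28,.46),.03,.06)&(hsv[...,2]>150)&(hsv[...,1]<60),'keys')
rect(P,S((.59,.8),(-.05,.11),.006,.02)&(hsv[...,2]<110),'plate')
rect(P,S((.59,.7),(-.05,.11),.0,.025)&(hsv[...,2]>120)&(hsv[...,1]<70),'cross')
rect(P,S((.69,.82),(-.05,.11),.12,.2),'head')
s=cv2.imread("pics/scene0.png")
cv2.imwrite("pics/sc1.png",cv2.resize(s[230:360,330:490],None,fx=4,fy=4,interpolation=cv2.INTER_CUBIC))
E
```

```text
short/dowels [301 181] n 133 c [535.6 -94.8] s [33.7 33.8] a 86.8 z 0.1294
short/dowels [199 209] n 235 c [448.9 177.1] s [41.8 42.1] a 30.9 z 0.1295
short/dowels [285 213] n 131 c [446.9 -49.7] s [33.5 33.2] a 89.9 z 0.1293
long [238 213] n 243 c [440.7  72.3] s [41.7 41.6] a 80.7 z 0.1648
rack [343 150] n 1530 c [ 499.5 -291.8] s [ 80.4 286.7] a 67.2 z 0.0835
console [118 179] n 2171 c [501.7 372.3] s [160.8 119.9] a 85.0 z 0.0437
keys [128 196] n 200 c [492.3 406.7] s [37.1 47.6] a 89.7 z 0.0469
keys [151 200] n 153 c [484.6 337.1] s [38.5 39.6] a 0.0 z 0.0471
plate [241 104] n 1865 c [702.7  27. ] s [187.5 127. ] a 1.8 z 0.0119
cross [247 148] n 120 c [639.6  25.4] s [42.4 89.5] a 25.4 z 0.0122
head [247  91] n 817 c [760.3  29.2] s [83.9 74.3] a 89.1 z 0.1668
```

View pics/sc1.png

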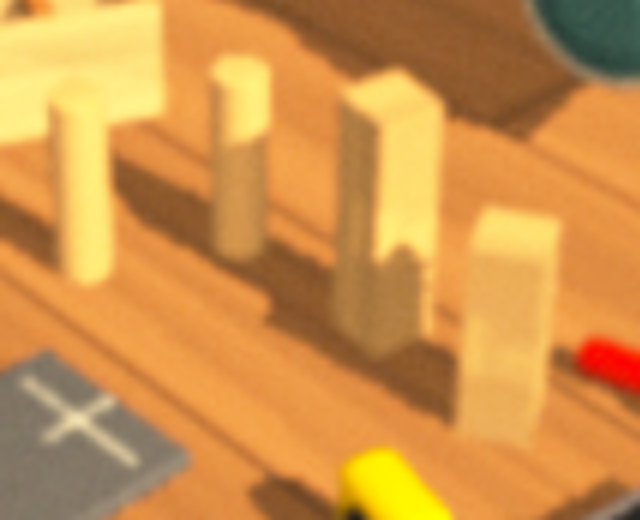

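Run:
```python
from h import *
d=shot("wrist");print(d["T_tool_cam"].round(3),d["fx"],d["cx"],d["cy"])
```

```text
[[-0.001 -0.96  -0.281  0.082]
 [ 1.    -0.001 -0.    -0.   ]
 [ 0.    -0.281  0.96  -0.18 ]
 [ 0.     0.     0.     1.   ]] 265.1248620454182 257.9817887831932 194.4608604093609
```

Call:
{"api": "send_rows", "payload": {"moves": [{"delta_pos":[0.5,2.5,0],"delta_rot":[0,0,0.15]},{"delta_pos":[1,5,0],"delta_rot":[0,0,0.3]},{"delta_pos":[1.5,7.5,0],"delta_rot":[0,0,0.45]},{"delta_pos":[2,10,0],"delta_rot":[0,0,0.6]},{"delta_pos":[2.5,12.5,0],"delta_rot":[0,0,0.75]},{"delta_pos":[3,15,0],"delta_rot":[0,0,0.9]},{"delta_pos":[3.5,17.5,0],"delta_rot":[0,0,1.05]},{"delta_pos":[4,20,0],"delta_rot":[0,0,1.2]},{"delta_pos":[4.5,22.5,0],"delta_rot":[0,0,1.35]},{"delta_pos":[5,25,0],"delta_rot":[0,0,1.5]},{"delta_pos":[5.5,27.5,0],"delta_rot":[0,0,1.65]},{"delta_pos":[6,30,0],"delta_rot":[0,0,1.8]},{"delta_pos":[6.5,32.5,0],"delta_rot":[0,0,1.95]},{"delta_pos":[7,35,0],"delta_rot":[0,0,2.1]},{"delta_pos":[7.5,37.5,0],"delta_rot":[0,0,2.25]},{"delta_pos":[8,40,0],"delta_rot":[0,0,2.4]},{"delta_pos":[8.5,42.5,0],"delta_rot":[0,0,2.55]},{"delta_pos":[9,45,0],"delta_rot":[0,0,2.7]},{"delta_pos":[9.5,47.5,0],"delta_rot":[0,0,2.85]},{"delta_pos":[10,49,0],"delta_rot":[0,0,3.0]}], "jaw": 255}}

```text
t: 2.15
position: [0.2912, -0.0505, 0.2054]
tool_rot: [-0.103, 0.995, 0.0, -0.0]
wrist_force: [0.7, -0.4, 0.5]
gripper_width: 0.005
```

Run:
```python
from h import *
s=env.sense();print(s["t"],s["position"],s["qpos"].round(3),s["tool_rot"].round(4),s["gripper_width"])
d=shot("wrist");save(d,"w1.png")
```

```text
2.15 [ 0.29119387 -0.05047219  0.20536703] [-4.090e-01 -1.690e-01  1.988e+00  1.000e-03  1.323e+00 -2.186e+00] [-1.026e-01  9.947e-01  4.000e-04 -0.000e+00] 0.005178541570999701
```

View pics/w1.png

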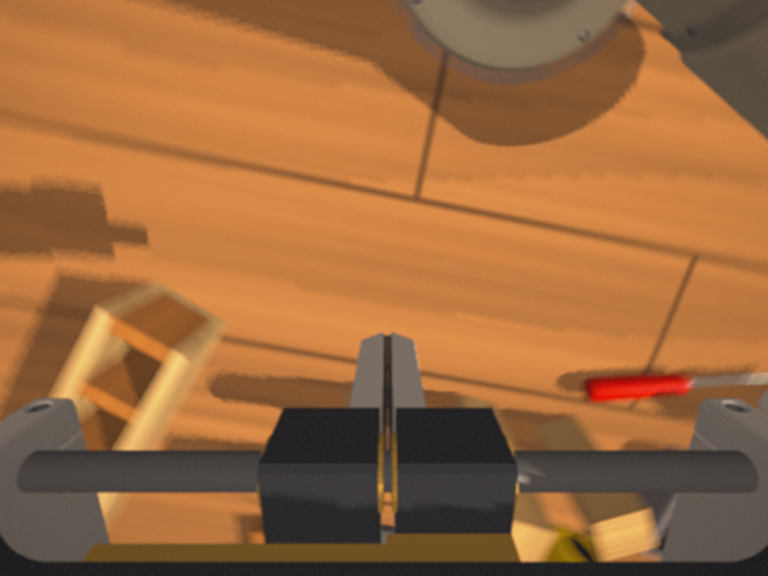

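The gripper hides the legs here; only the screwdriver (640,387) and the rack (150,350) are clear. I'll tilt the tool sideways so the legs come to the right of the picture.

Call:
{"api": "send_rows", "payload": {"moves": [{"delta_pos":[2,-1,1],"delta_rot":[0.08,0,0]},{"delta_pos":[4,-2,2],"delta_rot":[0.16,0,0]},{"delta_pos":[6,-3,3],"delta_rot":[0.24,0,0]},{"delta_pos":[8,-4,4],"delta_rot":[0.32,0,0]},{"delta_pos":[9,-5,4],"delta_rot":[0.4,0,0]},{"delta_pos":[9,-5,4],"delta_rot":[0.4,0,0]}]}}

```text
t: 2.8
position: [0.3828, -0.1059, 0.244]
tool_rot: [-0.094, 0.975, 0.198, 0.019]
wrist_force: [-0.1, -0.1, -1.1]
gripper_width: 0.004
```

Run:
```python
from h import *
s=env.sense();print(s["t"],s["position"],s["qpos"].round(3))
d=shot("wrist");P=cloud(d);np.savez("w2.npz",P=P,c=d["color"]);save(d,"w2.png")
```

```text
2.8 [ 0.38280691 -0.10594004  0.24396751] [-0.744  0.099  1.715  0.291  1.606 -2.538]
```

View pics/w2.png

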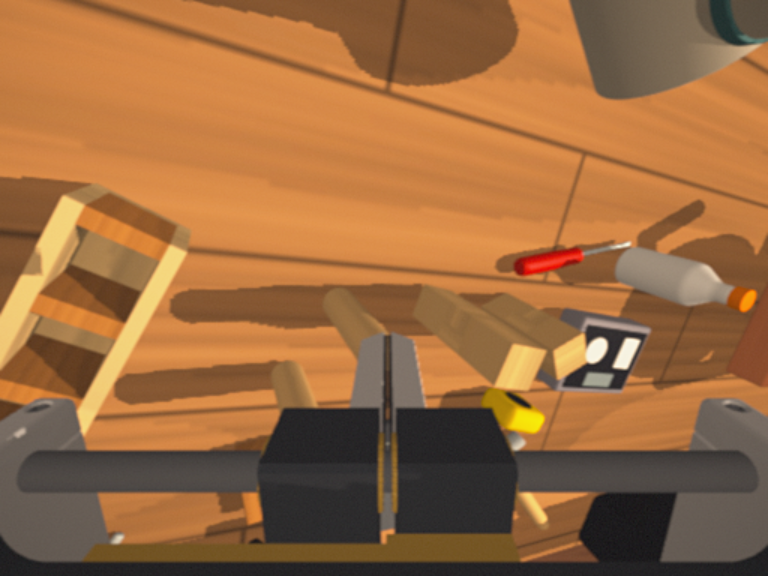

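Run:
```python
from h import *
c=np.load("w2.npz")["c"][180:275,265:400,::-1]
c=cv2.convertScaleAbs(c,alpha=1.5)
cv2.imwrite("pics/w2c.png",cv2.resize(c,None,fx=5.5,fy=5.5,interpolation=cv2.INTER_CUBIC))
```

```text
(no output)
```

View pics/w2c.png

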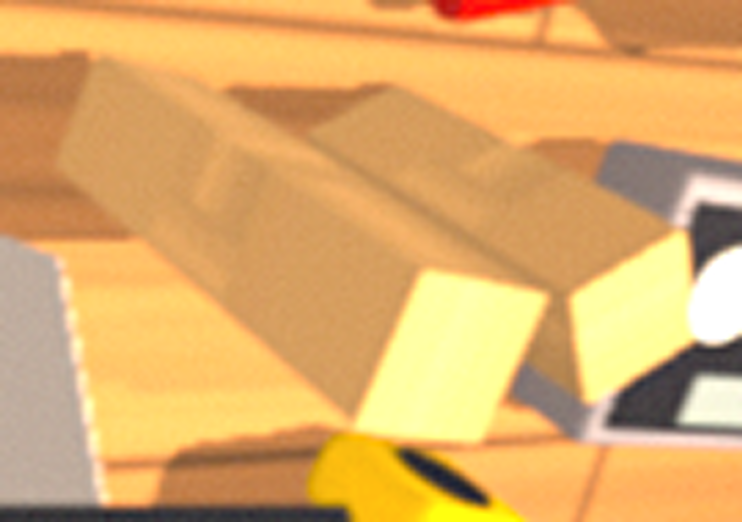

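Run:
```python
from h import *
P=np.load("w2.npz")["P"].reshape(-1,3)
for nm,c,h,yaws in(("long",(.4407,.0723),.165,(170.7,260.7)),("short",(.4489,.1771),.13,(210.9,300.9))):
    for a in yaws:
        t=np.radians(a);n=np.array([np.cos(t),np.sin(t)]);e=np.array([-n[1],n[0]])
        q=P[:,:2]-c;u=q@n;w=q@e;z=P[:,2]
        m=(u>-.0)&(u<.028)&(abs(w)<.019)&(z>.01)&(z<h-.006)
        inn=m&(abs(w)<.006)&(abs(z-h/2)<.018); out=m&((abs(z-h/2)>.028))
        print(nm,a,'in',inn.sum(),np.percentile(u[inn],[10,50,90]).round(4) if inn.any() else '', 'out',out.sum(),np.percentile(u[out],[10,50,90]).round(4) if out.any() else '')
```

```text
long 170.7 in 30 [0.019  0.0192 0.0194] out 272 [0.019  0.0192 0.0195]
long 260.7 in 109 [0.0225 0.023  0.0237] out 995 [0.0223 0.023  0.0237]
short 210.9 in 84 [0.0199 0.0207 0.0214] out 426 [0.0201 0.0207 0.0215]
short 300.9 in 0  out 112 [0.0231 0.0235 0.0242]
```

```bash
cat > rectf.py <<'E'
from h import *
def face(d,c,h,a,zb=0.0,off=0.021):
    t=np.radians(a);n=np.array([np.cos(t),np.sin(t)]);e=np.array([-n[1],n[0]])
    Wi=np.linalg.inv(d["W"])
    pts=[]
    for w,z in((-.021,zb+h),(.021,zb+h),(.021,zb),(-.021,zb)):
        p=Wi@np.r_[np.array(c)+off*n+w*e,z,1]; pts.append([p[0]/p[2]*d["fx"]+d["cx"],p[1]/p[2]*d["fy"]+d["cy"]])
    M=cv2.getPerspectiveTransform(np.float32(pts),np.float32([[0,0],[126,0],[126,h*3000],[0,h*3000]]))
    im=cv2.warpPerspective(d["color"],M,(126,500),flags=cv2.INTER_CUBIC)[...,::-1]
    return cv2.normalize(im,None,0,255,cv2.NORM_MINMAX)
E
python3 - <<'E'
from rectf import *
d=shot("wrist")
L=(.4407,.0723);S=(.4489,.1771)
a=[face(d,L,.165,170.7),face(d,L,.165,260.7),face(d,S,.13,210.9),face(d,S,.13,300.9)]
d=shot("scene")
a+=[face(d,S,.13,120.9)]
cv2.imwrite("pics/faces.png",np.hstack(a))
E
```

```text
(no output)
```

View pics/faces.png

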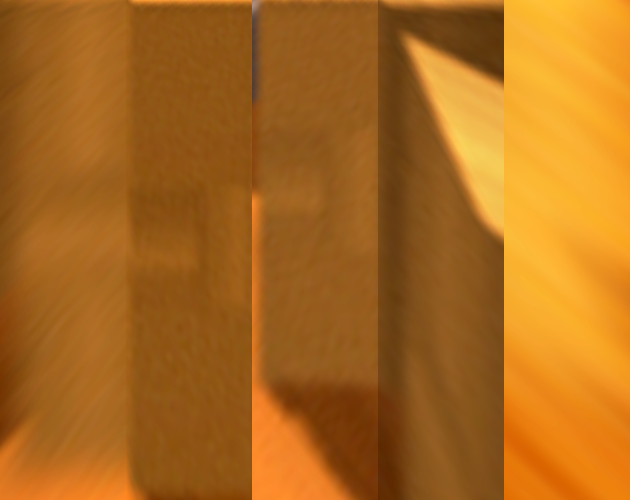

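Run:
```python
from rectf import *
d=shot("scene");P=cloud(d).reshape(-1,3)
W=np.load("w2.npz")["P"].reshape(-1,3)
L=(.4407,.0723);S=(.4489,.1771)
for nm,P,c,h,a in(("long",P,L,.165,350.7),("long",P,L,.165,80.7),("short",P,S,.13,30.9),("shortW",W,S,.13,300.9),("shortW",W,S,.13,210.9)):
    t=np.radians(a);n=np.array([np.cos(t),np.sin(t)]);e=np.array([-n[1],n[0]])
    q=P[:,:2]-c;u=q@n;w=q@e;z=P[:,2]
    m=(u>-.005)&(u<.03)&(abs(w)<.018)&(z>.01)&(z<h-.01)
    inn=m&(abs(z-h/2)<.018); out=m&(abs(z-h/2)>.025)
    for k in(inn,out): print(nm,a,k.sum(),np.percentile(u[k],[0,5,25,50,90]).round(4) if k.any() else '')
cv2.imwrite("pics/faces2.png",np.hstack([face(d,L,.165,350.7),face(d,L,.165,80.7),face(d,S,.13,30.9)]))
```

```text
long 350.7 46 [0.0113 0.013  0.0184 0.0206 0.0222]
long 350.7 135 [-0.0019  0.0193  0.0205  0.0215  0.0232]
long 80.7 71 [-0.0047  0.0185  0.0199  0.0212  0.0237]
long 80.7 178 [0.0178 0.0187 0.0206 0.0215 0.0235]
short 30.9 94 [0.0169 0.018  0.0198 0.0214 0.0238]
short 30.9 152 [0.0173 0.0188 0.0204 0.0219 0.024 ]
shortW 300.9 16 [0.0228 0.023  0.0235 0.0238 0.0243]
shortW 300.9 77 [0.0226 0.0228 0.0233 0.0235 0.0241]
shortW 210.9 239 [0.019  0.0197 0.0204 0.0207 0.0215]
shortW 210.9 404 [0.0195 0.0199 0.0204 0.0208 0.0215]
```

View pics/faces2.png

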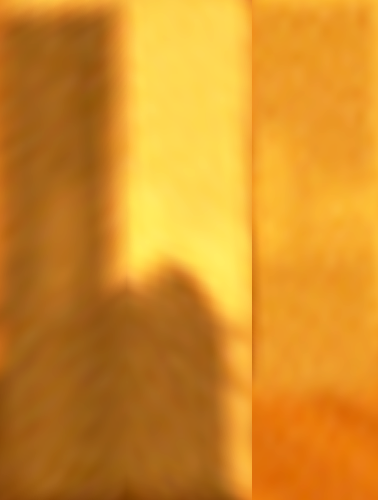

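Call:
{"api": "send_rows", "payload": {"moves": [{"delta_pos":[0.5,3,0],"delta_rot":[-0.08,0,0]},{"delta_pos":[1,6,0],"delta_rot":[-0.16,0,0]},{"delta_pos":[2,10,0],"delta_rot":[-0.24,0,0]},{"delta_pos":[3,14,0],"delta_rot":[-0.32,0,0]},{"delta_pos":[4,18,0],"delta_rot":[-0.4,0,0]},{"delta_pos":[5,22,0],"delta_rot":[-0.4,0,0]},{"delta_pos":[6,26,0],"delta_rot":[-0.4,0,0]},{"delta_pos":[7,30,0],"delta_rot":[-0.4,0,0]},{"delta_pos":[8,34,0],"delta_rot":[-0.4,0,0]},{"delta_pos":[9,38,0],"delta_rot":[-0.4,0,0]},{"delta_pos":[10,42,0],"delta_rot":[-0.4,0,0]},{"delta_pos":[11,46,0],"delta_rot":[-0.4,0,0]},{"delta_pos":[11,49,-3],"delta_rot":[-0.4,0,0]},{"delta_pos":[11,51,-7],"delta_rot":[-0.4,0,0]},{"delta_pos":[11,51,-10],"delta_rot":[-0.4,0,0]},{"delta_pos":[11,51,-13],"delta_rot":[-0.4,0,0]},{"delta_pos":[11,51,-15],"delta_rot":[-0.4,0,0]},{"delta_pos":[11,51,-16],"delta_rot":[-0.4,0,0]},{"delta_pos":[11,51,-16],"delta_rot":[-0.4,0,0]}]}}

```text
t: 4.9
position: [0.4899, 0.4077, 0.085]
tool_rot: [-0.099, 0.995, -0.0, -0.001]
wrist_force: [0.3, 0.2, 0.3]
gripper_width: 0.004
```

Run:
```python
from rectf import *
s=env.sense();print(s["t"],s["position"],s["qpos"].round(3),s["tool_rot"].round(3),s["wrist_force"])
d=shot("wrist");save(d,"w3.png")
```

```text
4.9 [0.48985802 0.40770392 0.0850479 ] [ 0.585  0.452  1.542  0.     1.15  -1.185] [-0.099  0.995 -0.    -0.001] [0.34429901 0.1576703  0.33397838]
```

View pics/w3.png

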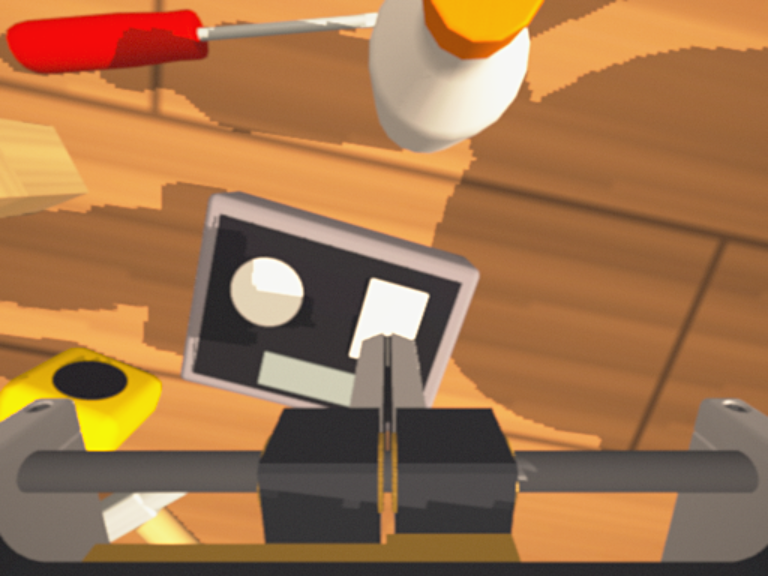

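Call:
{"api": "send_rows", "payload": {"moves": [{"delta_pos":[0,0,-1.5]},{"delta_pos":[0,0,-2.7]},{"delta_pos":[0,0,-3.3]},{"delta_pos":[0,0,-3.6]},{"delta_pos":[0,0,-3.65]},{"delta_pos":[0,0,-3.7]},{"delta_pos":[0,0,-3.75]},{"delta_pos":[0,0,-3.8]},{"delta_pos":[0,0,-3.85]},{"delta_pos":[0,0,-3.9]},{"delta_pos":[0,0,-3.9]},{"delta_pos":[0,0,-3.9]},{"delta_pos":[0,0,-3.9]},{"delta_pos":[0,0,-3.9]}]}}

```text
invalid input at $.moves[0]: expected keys delta_pos, delta_rot
```

Call:
{"api": "send_rows", "payload": {"moves": [{"delta_pos":[0,0,-1.5],"delta_rot":[0,0,0]},{"delta_pos":[0,0,-2.7],"delta_rot":[0,0,0]},{"delta_pos":[0,0,-3.3],"delta_rot":[0,0,0]},{"delta_pos":[0,0,-3.6],"delta_rot":[0,0,0]},{"delta_pos":[0,0,-3.65],"delta_rot":[0,0,0]},{"delta_pos":[0,0,-3.7],"delta_rot":[0,0,0]},{"delta_pos":[0,0,-3.75],"delta_rot":[0,0,0]},{"delta_pos":[0,0,-3.8],"delta_rot":[0,0,0]},{"delta_pos":[0,0,-3.85],"delta_rot":[0,0,0]},{"delta_pos":[0,0,-3.9],"delta_rot":[0,0,0]},{"delta_pos":[0,0,-3.9],"delta_rot":[0,0,0]},{"delta_pos":[0,0,-3.9],"delta_rot":[0,0,0]},{"delta_pos":[0,0,-3.9],"delta_rot":[0,0,0]}]}}

```text
t: 6.25
position: [0.4918, 0.4079, 0.0468]
tool_rot: [-0.099, 0.995, 0.0, 0.0]
wrist_force: [-0.3, -0.3, 2.4]
gripper_width: 0.001
```

Call:
{"api": "send_rows", "payload": {"moves": [{"delta_pos":[0,0,-0.05],"delta_rot":[0,0,0]},{"delta_pos":[0,0,-0.1],"delta_rot":[0,0,0]},{"delta_pos":[0,0,-0.15],"delta_rot":[0,0,0]},{"delta_pos":[0,0,-0.15],"delta_rot":[0,0,0]},{"delta_pos":[0,0,-0.15],"delta_rot":[0,0,0]},{"delta_pos":[0,0,-0.15],"delta_rot":[0,0,0]}]}}

```text
t: 6.85
position: [0.4918, 0.4079, 0.0459]
tool_rot: [-0.099, 0.995, 0.0, 0.0]
wrist_force: [-1.5, -0.4, 7.3]
gripper_width: 0.008
```

Call:
{"api": "send_rows", "payload": {"moves": [{"delta_pos":[0,0,0],"delta_rot":[0,0,0]},{"delta_pos":[0,0,0.5],"delta_rot":[0,0,0]},{"delta_pos":[0,0,2.5],"delta_rot":[0,0,0]},{"delta_pos":[0,0,6],"delta_rot":[0,0,0]},{"delta_pos":[0,0,10],"delta_rot":[0,0,0]},{"delta_pos":[0,-2,14],"delta_rot":[0,0,0]}]}}

```text
t: 7.45
position: [0.4913, 0.3892, 0.1855]
tool_rot: [-0.1, 0.995, 0.0, -0.0]
wrist_force: [0.1, -0.3, 0.8]
gripper_width: 0.005
```

Call:
{"api": "send_rows", "payload": {"moves": [{"delta_pos":[-0.5,-2,3],"delta_rot":[0,0,-0.1]},{"delta_pos":[-1,-5,5.5],"delta_rot":[0,0,-0.2]},{"delta_pos":[-2,-9,6.6],"delta_rot":[0,0,-0.3]},{"delta_pos":[-3,-13,6.6],"delta_rot":[0,0,-0.36]},{"delta_pos":[-4,-17,6.6],"delta_rot":[0,0,-0.36]},{"delta_pos":[-4.5,-21,6.6],"delta_rot":[0,0,-0.36]},{"delta_pos":[-5,-25,6.6],"delta_rot":[0,0,-0.36]},{"delta_pos":[-5.1,-29,6.6],"delta_rot":[0,0,-0.36]},{"delta_pos":[-5.1,-31,6.6],"delta_rot":[0,0,-0.36]},{"delta_pos":[-5.1,-31.6,6.6],"delta_rot":[0,0,-0.36]},{"delta_pos":[-5.1,-31.6,6.6],"delta_rot":[0,0,-0.36]},{"delta_pos":[-5.1,-31.6,6.6],"delta_rot":[0,0,-0.36]}], "jaw": 0}}

```text
t: 8.65
position: [0.4407, 0.0727, 0.2509]
tool_rot: [0.081, 0.997, 0.0, -0.0]
wrist_force: [-0.2, -0.2, 0.1]
gripper_width: 0.982
```

```bash
cat > st.py <<'E'
from h import *
def st():
    s=env.sense();m=R.from_quat(s["tool_rot"]).as_matrix()
    print("t",round(s["t"],2),"p",s["position"].round(4),"phi",np.degrees(np.arctan2(m[1,1],m[0,1])).round(2),"zax",m[:,2].round(3),"q1,q6",s["qpos"][[0,5]].round(3),"F",s["wrist_force"].round(1),"w",round(s["gripper_width"],3))
    return s
E
python3 - <<'E'
from m import *; from st import st
st()
d=shot("wrist");P=cloud(d);save(d,"w4.png")
z=P[...,2]
rect(P,(z>.155)&(z<.175),'long');rect(P,(z>.12)&(z<.14),'short/dow')
E
```

```text
t 8.65 p [0.4407 0.0727 0.2509] phi 80.76 zax [-0.     0.001 -1.   ] q1,q6 [ 0.007 -1.403] F [-0.2 -0.2  0.1] w 0.982
long [236 178] n 1625 c [441.4  70.3] s [42.1 42.4] a 80.7 z 0.1659
short/dow [319 157] n 1380 c [449.7 175. ] s [42.8 42.1] a 30.6 z 0.1309
short/dow [238 172] n 115 c [420.9  73.6] s [41.5  0.7] a 80.9 z 0.1302
short/dow [143 194] n 729 c [445.9 -50.7] s [34.2 34.6] a 76.3 z 0.1303
short/dow [128 264] n 150 c [ 526.3 -106.7] s [ 9.7 31.6] a 41.7 z 0.1296
```

Call:
{"api": "send_rows", "payload": {"moves": [{"delta_pos":[0,-0.1,-3],"delta_rot":[0,0,0]},{"delta_pos":[0,-0.1,-6],"delta_rot":[0,0,0]},{"delta_pos":[0,-0.1,-9],"delta_rot":[0,0,0]},{"delta_pos":[0,-0.1,-11.5],"delta_rot":[0,0,0]},{"delta_pos":[0,-0.1,-13],"delta_rot":[0,0,0]},{"delta_pos":[0,-0.1,-13],"delta_rot":[0,0,0]}]}}

```text
t: 9.3
position: [0.4388, 0.072, 0.1189]
tool_rot: [0.08, 0.997, -0.0, -0.003]
wrist_force: [0.2, -1.0, 0.5]
gripper_width: 0.998
```

Call:
{"api": "send_rows", "payload": {"moves": [{"delta_pos":[0,0,0],"delta_rot":[0,0,0]},{"delta_pos":[0,0,0],"delta_rot":[0,0,0]},{"delta_pos":[0,0,0],"delta_rot":[0,0,0]},{"delta_pos":[0,0,0],"delta_rot":[0,0,0]},{"delta_pos":[0,0,0],"delta_rot":[0,0,0]},{"delta_pos":[0,0,0],"delta_rot":[0,0,0]},{"delta_pos":[0,0,0],"delta_rot":[0,0,0]},{"delta_pos":[0,0,0],"delta_rot":[0,0,0]}], "jaw": 255}}

```text
t: 10.1
position: [0.4407, 0.0708, 0.1211]
tool_rot: [0.081, 0.997, 0.0, 0.0]
wrist_force: [0.4, 0.5, 0.2]
gripper_width: 0.451
```

```bash
python3 -c "from st import *;st()"
```

```text
t 10.1 p [0.4407 0.0708 0.1211] phi 80.72 zax [ 0.  0. -1.] q1,q6 [ 0.003 -1.406] F [0.4 0.5 0.2] w 0.451
```

Call:
{"api": "send_rows", "payload": {"moves": [{"delta_pos":[0,0,1.5],"delta_rot":[0,0,0]},{"delta_pos":[0.5,0,4],"delta_rot":[0,0,0.04]},{"delta_pos":[2,-0.5,5.75],"delta_rot":[0,0,0.08]},{"delta_pos":[4.5,-1.2,5.75],"delta_rot":[0,0,0.12]},{"delta_pos":[7,-1.9,5.75],"delta_rot":[0,0,0.16]},{"delta_pos":[9.5,-2.6,5.75],"delta_rot":[0,0,0.194]},{"delta_pos":[12,-3.2,5.75],"delta_rot":[0,0,0.194]},{"delta_pos":[14.5,-3.9,5.75],"delta_rot":[0,0,0.194]},{"delta_pos":[16.5,-4.4,5.75],"delta_rot":[0,0,0.194]},{"delta_pos":[17.6,-4.65,5.75],"delta_rot":[0,0,0.194]},{"delta_pos":[17.6,-4.65,5.75],"delta_rot":[0,0,0.194]},{"delta_pos":[17.6,-4.65,5.75],"delta_rot":[0,0,0.194]}]}}

```text
t: 11.3
position: [0.6155, 0.0246, 0.1779]
tool_rot: [-0.016, 1.0, 0.0, -0.001]
wrist_force: [0.1, -0.5, -2.0]
gripper_width: 0.448
```

Run:
```python
from rectf import *; from st import st
from m import rect
s=st();c=s["position"][:2]
d=shot("scene");P0=cloud(d);P=P0.reshape(-1,3)
for a in (1.8,91.8):
    t=np.radians(a);n=np.array([np.cos(t),np.sin(t)]);e=np.array([-n[1],n[0]])
    q=P[:,:2]-c;u=q@n;w=q@e;z=P[:,2]-.0575
    m=(u>-.005)&(u<.03)&(abs(w)<.018)&(z>.01)&(z<.13)
    for k in(m&(abs(z-.0825)<.018),m&(abs(z-.0825)>.025)): print(a,k.sum(),np.percentile(u[k],[0,5,25,50,90]).round(4) if k.any() else '')
im=np.hstack([face(d,c,.165,1.8,.0575),face(d,c,.165,91.8,.0575)])
x=cv2.resize(d["color"][90:290,120:340,::-1],None,fx=2.5,fy=2.5,interpolation=cv2.INTER_CUBIC)
cv2.imwrite("pics/f3.png",np.hstack([im,x[:500]]))
```

```text
t 11.3 p [0.6155 0.0246 0.1779] phi 91.84 zax [-0.002  0.    -1.   ] q1,q6 [-0.073 -1.676] F [ 0.1 -0.5 -2. ] w 0.448
1.8 58 [0.01   0.0118 0.0186 0.0212 0.0225]
1.8 112 [0.0185 0.0196 0.0205 0.0213 0.0228]
91.8 83 [-0.0046 -0.0029  0.0221  0.0229  0.025 ]
91.8 132 [0.019  0.0208 0.0223 0.023  0.0251]
```

View pics/f3.png

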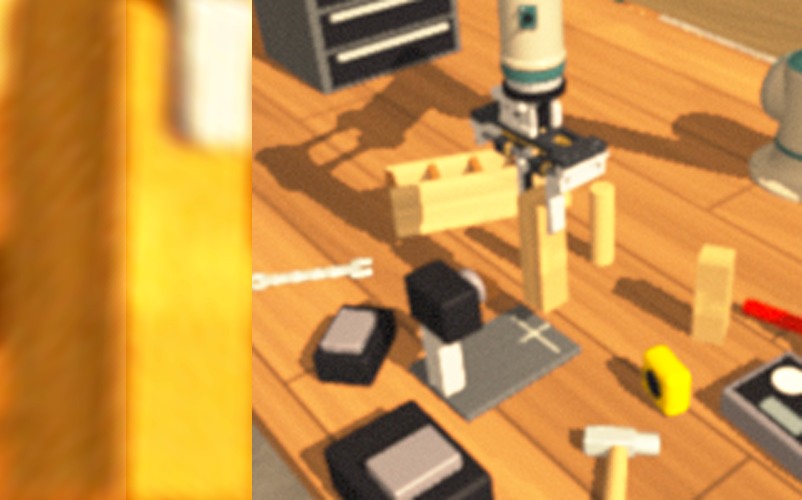

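Call:
{"api": "send_rows", "payload": {"moves": [{"delta_pos":[0,0,0],"delta_rot":[0,0,0]},{"delta_pos":[0,0,0],"delta_rot":[0,0,0]},{"delta_pos":[0,0,0],"delta_rot":[0,0,0]},{"delta_pos":[0,0,0],"delta_rot":[0,0,0]},{"delta_pos":[0,0,0],"delta_rot":[0,0,0]},{"delta_pos":[0,0,0],"delta_rot":[0,0,0]},{"delta_pos":[0,0,0],"delta_rot":[0,0,0]},{"delta_pos":[0,0,0],"delta_rot":[0,0,0]},{"delta_pos":[0,0,0],"delta_rot":[0,0,0]},{"delta_pos":[0,0,0],"delta_rot":[0,0,-0.15]},{"delta_pos":[0,0,0],"delta_rot":[0,0,-0.3]},{"delta_pos":[0,0,0],"delta_rot":[0,0,-0.45]},{"delta_pos":[0,0,0],"delta_rot":[0,0,-0.6]},{"delta_pos":[0,0,0],"delta_rot":[0,0,-0.75]},{"delta_pos":[0,0,0],"delta_rot":[0,0,-0.9]},{"delta_pos":[0,0,0],"delta_rot":[0,0,-1.05]},{"delta_pos":[0,0,0],"delta_rot":[0,0,-1.2]},{"delta_pos":[0,0,0],"delta_rot":[0,0,-1.35]},{"delta_pos":[0,0,0],"delta_rot":[0,0,-1.5]},{"delta_pos":[0,0,0],"delta_rot":[0,0,-1.571]}]}}

```text
t: 13.35
position: [0.6167, 0.0243, 0.1785]
tool_rot: [0.697, 0.717, 0.0, 0.0]
wrist_force: [0.1, 1.1, -0.8]
gripper_width: 0.444
```

Call:
{"api": "send_rows", "payload": {"moves": [{"delta_pos":[0,0,0],"delta_rot":[0,0,0]},{"delta_pos":[0,0,0],"delta_rot":[0,0,0]},{"delta_pos":[0,0,0],"delta_rot":[0,0,0]},{"delta_pos":[0,0,0],"delta_rot":[0,0,0]},{"delta_pos":[0,0,0],"delta_rot":[0,0,0]},{"delta_pos":[0,0,0],"delta_rot":[0,0,0]},{"delta_pos":[0,0,0],"delta_rot":[0,0,0]},{"delta_pos":[0,0,0],"delta_rot":[0,0,0]},{"delta_pos":[0,0,0],"delta_rot":[0,0,0]},{"delta_pos":[0,0,0],"delta_rot":[0,0,0]},{"delta_pos":[0,0,0],"delta_rot":[0,0,0]},{"delta_pos":[0,0,0],"delta_rot":[0,0,0]}]}}

```text
t: 14.55
position: [0.6167, 0.0243, 0.1785]
tool_rot: [0.696, 0.718, 0.0, 0.0]
wrist_force: [0.0, -1.1, -1.7]
gripper_width: 0.443
```

Call:
{"api": "send_rows", "payload": {"moves": [{"delta_pos":[0,0,0],"delta_rot":[0,0,-0.15]},{"delta_pos":[0,0,0],"delta_rot":[0,0,-0.3]},{"delta_pos":[0,0,0],"delta_rot":[0,0,-0.45]},{"delta_pos":[0,0,0],"delta_rot":[0,0,-0.6]},{"delta_pos":[0,0,0],"delta_rot":[0,0,-0.75]},{"delta_pos":[0,0,0],"delta_rot":[0,0,-0.9]},{"delta_pos":[0,0,0],"delta_rot":[0,0,-1.05]},{"delta_pos":[0,0,0],"delta_rot":[0,0,-1.2]},{"delta_pos":[0,0,0],"delta_rot":[0,0,-1.35]},{"delta_pos":[0,0,0],"delta_rot":[0,0,-1.5]},{"delta_pos":[0,0,0],"delta_rot":[0,0,-1.571]},{"delta_pos":[0,0,0],"delta_rot":[0,0,-1.571]}]}}

```text
t: 15.75
position: [0.6166, 0.0244, 0.1785]
tool_rot: [1.0, 0.016, 0.0, 0.0]
wrist_force: [0.1, -0.2, -1.4]
gripper_width: 0.443
```

```bash
python3 -c "
from st import *
st()"
```

```text
t 15.75 p [0.6166 0.0244 0.1785] phi -88.16 zax [ 0. -0. -1.] q1,q6 [-0.073  1.466] F [ 0.1 -0.2 -1.4] w 0.443
```

Call:
{"api": "send_rows", "payload": {"moves": [{"delta_pos":[0,0,0],"delta_rot":[0,0,0]},{"delta_pos":[0,0,0],"delta_rot":[0,0,0]},{"delta_pos":[0,0,0],"delta_rot":[0,0,0]},{"delta_pos":[0,0,0],"delta_rot":[0,0,0]},{"delta_pos":[0,0,0],"delta_rot":[0,0,0]},{"delta_pos":[0,0,0],"delta_rot":[0,0,0]},{"delta_pos":[0,0,0],"delta_rot":[0,0,0]},{"delta_pos":[0,0,0],"delta_rot":[0,0,0]},{"delta_pos":[0,0,0],"delta_rot":[0,0,0]},{"delta_pos":[0,0,0],"delta_rot":[0,0,0]},{"delta_pos":[0,0,-1.5],"delta_rot":[0,0,0]},{"delta_pos":[0,0,-3],"delta_rot":[0,0,0]},{"delta_pos":[0,0,-3.9],"delta_rot":[0,0,0]},{"delta_pos":[0,0,-4.3],"delta_rot":[0,0,0]},{"delta_pos":[0,0,-4.5],"delta_rot":[0,0,0]},{"delta_pos":[0,0,-4.5],"delta_rot":[0,0,0]}]}}

```text
t: 17.35
position: [0.6169, 0.0243, 0.1337]
tool_rot: [1.0, 0.016, 0.0, 0.0]
wrist_force: [-0.0, 0.1, -1.1]
gripper_width: 0.442
```

Call:
{"api": "send_rows", "payload": {"moves": [{"delta_pos":[0,0,0],"delta_rot":[0,0,0]},{"delta_pos":[0,0,0],"delta_rot":[0,0,0]},{"delta_pos":[0,0,0],"delta_rot":[0,0,0]},{"delta_pos":[0,0,0],"delta_rot":[0,0,0]},{"delta_pos":[0,0,0],"delta_rot":[0,0,0]},{"delta_pos":[0,0,0],"delta_rot":[0,0,0]},{"delta_pos":[0,0,0],"delta_rot":[0,0,0.15]},{"delta_pos":[0,0,0],"delta_rot":[0,0,0.3]},{"delta_pos":[0,0,0],"delta_rot":[0,0,0.45]},{"delta_pos":[0,0,0],"delta_rot":[0,0,0.6]},{"delta_pos":[0,0,0],"delta_rot":[0,0,0.75]},{"delta_pos":[0,0,0],"delta_rot":[0,0,0.9]},{"delta_pos":[0,0,0],"delta_rot":[0,0,1.05]},{"delta_pos":[0,0,0],"delta_rot":[0,0,1.2]},{"delta_pos":[0,0,0],"delta_rot":[0,0,1.35]},{"delta_pos":[0,0,0],"delta_rot":[0,0,1.5]},{"delta_pos":[0,0,0],"delta_rot":[0,0,1.571]},{"delta_pos":[0,0,0],"delta_rot":[0,0,1.571]}], "jaw": 0}}

```text
t: 19.15
position: [0.6166, 0.0244, 0.1335]
tool_rot: [0.696, 0.718, 0.0, 0.0]
wrist_force: [-0.1, 0.3, -0.2]
gripper_width: 1.002
```

Run:
```python
from m import *; from st import st
st();d=shot("scene");P=cloud(d);z=P[...,2]
rect(P,(z>.165)&(z<.19)&(P[...,0]>.55)&(P[...,0]<.68)&(abs(P[...,1])<.1),'t')
d=shot("top");P=cloud(d);z=P[...,2];x=P[...,0];y=P[...,1]
rect(P,(x>.3)&(x<.7)&(y>-.4)&(y<-.18)&(z>.07)&(z<.1),'rack')
```

```text
t 19.15 p [0.6166 0.0244 0.1335] phi 1.82 zax [ 0. -0. -1.] q1,q6 [-0.073 -0.105] F [-0.1  0.3 -0.2] w 1.002
t [245 171] n 45 c [567.6  27.7] s [11.8 21.9] a 27.0 z 0.1776
t [227 176] n 151 c [616.9  27.3] s [43.7 45.5] a 2.4 z 0.1742
t [219 183] n 45 c [671.8  29.2] s [11.5 21.4] a 6.6 z 0.1778
rack [343 150] n 1540 c [ 499.7 -291.8] s [ 80.9 287. ] a 67.0 z 0.0833
```

Leg stands on the plate as expected. Close, lift, turn, hold for side 3.

Call:
{"api": "send_rows", "payload": {"moves": [{"delta_pos":[0,0,0],"delta_rot":[0,0,0]},{"delta_pos":[0,0,0],"delta_rot":[0,0,0]},{"delta_pos":[0,0,0],"delta_rot":[0,0,0]},{"delta_pos":[0,0,0],"delta_rot":[0,0,0]},{"delta_pos":[0,0,0],"delta_rot":[0,0,0]},{"delta_pos":[0,0,0],"delta_rot":[0,0,0]},{"delta_pos":[0,0,0],"delta_rot":[0,0,0]},{"delta_pos":[0,0,0],"delta_rot":[0,0,0]},{"delta_pos":[0,0,1],"delta_rot":[0,0,0]},{"delta_pos":[0,0,3],"delta_rot":[0,0,0]},{"delta_pos":[0,0,4.5],"delta_rot":[0,0,0]},{"delta_pos":[0,0,4.5],"delta_rot":[0,0,0]}], "jaw": 255}}

```text
t: 20.45
position: [0.6183, 0.0243, 0.1812]
tool_rot: [0.696, 0.718, 0.002, 0.002]
wrist_force: [0.4, 0.0, -0.3]
gripper_width: 0.441
```

Call:
{"api": "send_rows", "payload": {"moves": [{"delta_pos":[0,0,0],"delta_rot":[0,0,-0.15]},{"delta_pos":[0,0,0],"delta_rot":[0,0,-0.3]},{"delta_pos":[0,0,0],"delta_rot":[0,0,-0.45]},{"delta_pos":[0,0,0],"delta_rot":[0,0,-0.6]},{"delta_pos":[0,0,0],"delta_rot":[0,0,-0.75]},{"delta_pos":[0,0,0],"delta_rot":[0,0,-0.9]},{"delta_pos":[0,0,0],"delta_rot":[0,0,-1.05]},{"delta_pos":[0,0,0],"delta_rot":[0,0,-1.2]},{"delta_pos":[0,0,0],"delta_rot":[0,0,-1.35]},{"delta_pos":[0,0,0],"delta_rot":[0,0,-1.5]},{"delta_pos":[0,0,0],"delta_rot":[0,0,-1.571]},{"delta_pos":[0,0,0],"delta_rot":[0,0,-1.571]}]}}

```text
t: 21.65
position: [0.6161, 0.0244, 0.1777]
tool_rot: [1.0, 0.016, -0.001, -0.0]
wrist_force: [-0.2, 0.7, -2.0]
gripper_width: 0.443
```

Call:
{"api": "send_rows", "payload": {"moves": [{"delta_pos":[0,0,0],"delta_rot":[0,0,0]},{"delta_pos":[0,0,0],"delta_rot":[0,0,0]},{"delta_pos":[0,0,0],"delta_rot":[0,0,0]},{"delta_pos":[0,0,0],"delta_rot":[0,0,0]},{"delta_pos":[0,0,0],"delta_rot":[0,0,0]},{"delta_pos":[0,0,0],"delta_rot":[0,0,0]},{"delta_pos":[0,0,0],"delta_rot":[0,0,0]},{"delta_pos":[0,0,0],"delta_rot":[0,0,0]},{"delta_pos":[0,0,0],"delta_rot":[0,0,0]},{"delta_pos":[0,0,0],"delta_rot":[0,0,0]}]}}

```text
t: 22.65
position: [0.6166, 0.0243, 0.1785]
tool_rot: [1.0, 0.016, -0.0, 0.0]
wrist_force: [0.3, 0.1, -2.1]
gripper_width: 0.448
```

Run:
```python
from rectf import *; from st import st
s=st();c=s["position"][:2]
d=shot("scene");P=cloud(d).reshape(-1,3)
for a in (1.8,91.8):
    t=np.radians(a);n=np.array([np.cos(t),np.sin(t)]);e=np.array([-n[1],n[0]])
    q=P[:,:2]-c;u=q@n;w=q@e;z=P[:,2]-.0575
    m=(u>-.005)&(u<.03)&(abs(w)<.018)&(z>.01)&(z<.13)
    for k in(m&(abs(z-.0825)<.018),m&(abs(z-.0825)>.025)): print(a,k.sum(),np.percentile(u[k],[0,5,25,50,90]).round(4) if k.any() else '')
cv2.imwrite("pics/f4.png",np.hstack([face(d,c,.165,1.8,.0575),face(d,c,.165,91.8,.0575)]))
```

```text
t 22.65 p [0.6166 0.0243 0.1785] phi -88.18 zax [-0. -0. -1.] q1,q6 [-0.073  1.466] F [ 0.3  0.1 -2.1] w 0.448
1.8 62 [0.0174 0.0189 0.0196 0.0203 0.0219]
1.8 114 [0.0174 0.0183 0.0197 0.0204 0.0216]
91.8 71 [0.0067 0.0097 0.0199 0.0226 0.0242]
91.8 134 [-0.0038  0.0207  0.0224  0.0234  0.0248]
```

View pics/f4.png

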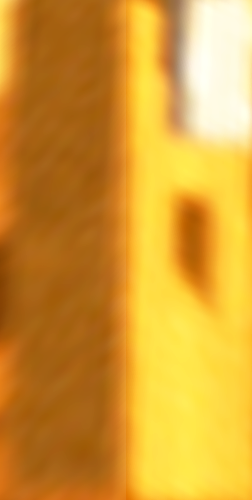

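Call:
{"api": "send_rows", "payload": {"moves": [{"delta_pos":[0,0,3],"delta_rot":[0,0,0.15]},{"delta_pos":[0,0,6],"delta_rot":[0,0,0.3]},{"delta_pos":[0,-1,8],"delta_rot":[0,0,0.45]},{"delta_pos":[0,-3,8],"delta_rot":[0,0,0.6]},{"delta_pos":[0,-5.5,8],"delta_rot":[0,0,0.75]},{"delta_pos":[0,-8,8],"delta_rot":[0,0,0.9]},{"delta_pos":[0,-10.5,8],"delta_rot":[0,0,1.05]},{"delta_pos":[0,-13,8],"delta_rot":[0,0,1.2]},{"delta_pos":[-0.3,-15.5,8],"delta_rot":[0,0,1.35]},{"delta_pos":[-0.6,-18,8],"delta_rot":[0,0,1.5]},{"delta_pos":[-0.9,-20.5,8],"delta_rot":[0,0,1.65]},{"delta_pos":[-1.2,-23,8],"delta_rot":[0,0,1.8]},{"delta_pos":[-1.5,-25.5,8],"delta_rot":[0,0,1.95]},{"delta_pos":[-1.8,-28,8],"delta_rot":[0,0,2.1]},{"delta_pos":[-2.1,-30.5,8],"delta_rot":[0,0,2.25]},{"delta_pos":[-2.3,-33,8],"delta_rot":[0,0,2.4]},{"delta_pos":[-2.3,-35,8],"delta_rot":[0,0,2.55]},{"delta_pos":[-2.3,-35.6,8],"delta_rot":[0,0,2.7]},{"delta_pos":[-2.3,-35.6,8],"delta_rot":[0,0,2.709]},{"delta_pos":[-2.3,-35.6,8],"delta_rot":[0,0,2.709]}]}}

```text
t: 24.7
position: [0.5936, -0.3313, 0.2583]
tool_rot: [0.2, 0.98, 0.0, -0.0]
wrist_force: [0.0, -0.5, -1.5]
gripper_width: 0.444
```

```bash
cat > rack.py <<'E'
from m import *; from st import st
def rack(cam="top"):
    st();d=shot(cam);P=cloud(d);x,y,z=P[...,0],P[...,1],P[...,2]
    m=(x>.25)&(x<.75)&(y>-.5)&(y<-.1)&(z>.072)&(z<.095)
    q=P[m][:,:2].astype(np.float32)*1000
    k,l,stt,_=cv2.connectedComponentsWithStats(m.astype(np.uint8))
    rect(P,m,cam)
    # hull of everything at rim height
    c,s,a=cv2.minAreaRect(q);print("all",np.round(c,1),np.round(s,1),round(a,1))
    return d,P
E
python3 - <<'E'
from rack import *
d,P=rack("top");d,P=rack("wrist");save(d,"w5.png")
E
```

```text
t 24.7 p [ 0.5936 -0.3313  0.2583] phi 66.87 zax [-0.     0.001 -1.   ] q1,q6 [-0.612 -1.779] F [ 0.  -0.5 -1.5] w 0.444
top [343 150] n 1090 c [ 498.9 -292. ] s [ 81.  285.7] a 67.1 z 0.0837
all [ 498.9 -292. ] [ 81.  285.7] 67.1
t 24.75 p [ 0.5937 -0.3311  0.2585] phi 66.91 zax [-0.     0.001 -1.   ] q1,q6 [-0.611 -1.779] F [-0.1 -0.2 -1.8] w 0.443
wrist [222   0] n 5572 c [ 510.4 -298.2] s [ 78.1 245.7] a 67.0 z 0.0857
wrist [396  49] n 298 c [ 536.  -109.2] s [14.3 34.6] a 89.4 z 0.0839
all [ 541.2 -225.4] [236.3 245.7] 67.0
```

View pics/w5.png

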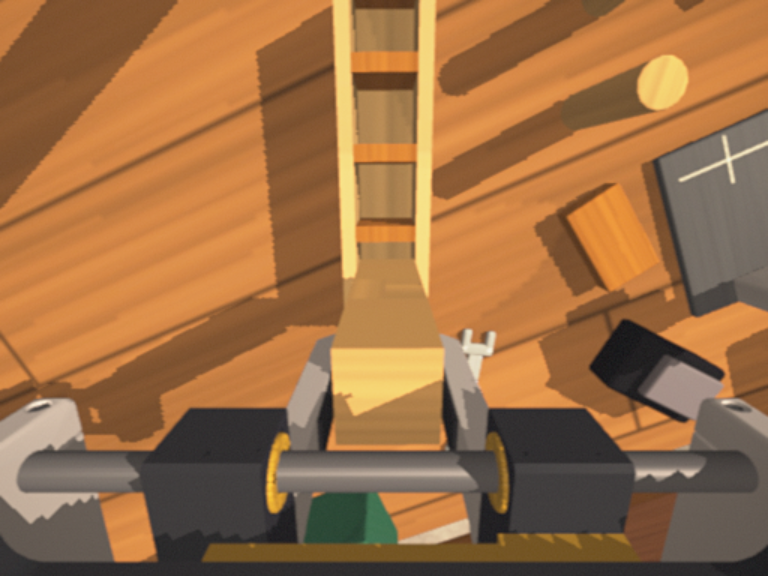

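Call:
{"api": "send_rows", "payload": {"moves": [{"delta_pos":[0,-0.1,-2],"delta_rot":[0,0,0]},{"delta_pos":[0,-0.1,-3.5],"delta_rot":[0,0,0]},{"delta_pos":[0,-0.1,-4.5],"delta_rot":[0,0,0]},{"delta_pos":[0,-0.1,-5.5],"delta_rot":[0,0,0]},{"delta_pos":[0,-0.1,-6.5],"delta_rot":[0,0,0]},{"delta_pos":[0,-0.1,-7.5],"delta_rot":[0,0,0]},{"delta_pos":[0,-0.1,-8.5],"delta_rot":[0,0,0]}]}}

```text
t: 25.5
position: [0.5938, -0.3327, 0.173]
tool_rot: [0.199, 0.98, -0.0, 0.0]
wrist_force: [-0.0, 0.3, -2.3]
gripper_width: 0.442
```

Call:
{"api": "send_rows", "payload": {"moves": [{"delta_pos":[0,0,-1],"delta_rot":[0,0,0]},{"delta_pos":[0,0,-2],"delta_rot":[0,0,0]},{"delta_pos":[0,0,-3],"delta_rot":[0,0,0]},{"delta_pos":[0,0,-3.5],"delta_rot":[0,0,0]},{"delta_pos":[0,0,-3.9],"delta_rot":[0,0,0]},{"delta_pos":[0,0,-3.9],"delta_rot":[0,0,0]}]}}

```text
t: 26.1
position: [0.5937, -0.3327, 0.1343]
tool_rot: [0.199, 0.98, 0.0, -0.0]
wrist_force: [-0.1, -0.5, -1.3]
gripper_width: 0.442
```

Run:
```python
from rack import *
d,P=rack("top")
```

```text
t 26.1 p [ 0.5937 -0.3327  0.1343] phi 67.03 zax [-0.  0. -1.] q1,q6 [-0.613 -1.783] F [-0.1 -0.5 -1.3] w 0.442
top [385 152] n 12 c [ 631.3 -328.1] s [ 4.7 15.1] a 67.7 z 0.0834
top [343 162] n 775 c [ 484.2 -278. ] s [ 66.9 248. ] a 66.8 z 0.0838
all [ 501.9 -285.6] [ 66.9 286.6] 66.8
```

Call:
{"api": "send_rows", "payload": {"moves": [{"delta_pos":[0,0,0],"delta_rot":[0,0,0]},{"delta_pos":[0,0,0],"delta_rot":[0,0,0]},{"delta_pos":[0,0,0],"delta_rot":[0,0,0]},{"delta_pos":[0,0,0],"delta_rot":[0,0,0]},{"delta_pos":[0,0,0],"delta_rot":[0,0,0]},{"delta_pos":[0,0,0],"delta_rot":[0,0,0]},{"delta_pos":[0,0,2],"delta_rot":[0,0,0]},{"delta_pos":[0,0,5],"delta_rot":[0,0,0]},{"delta_pos":[0,0,8],"delta_rot":[0,0,0]},{"delta_pos":[0,0,11],"delta_rot":[0,0,0]},{"delta_pos":[0,0,12],"delta_rot":[0,0,0]}], "jaw": 0}}

```text
t: 27.25
position: [0.5949, -0.3335, 0.2583]
tool_rot: [0.199, 0.98, -0.001, 0.003]
wrist_force: [0.1, -0.1, 0.2]
gripper_width: 1.006
```

Call:
{"api": "send_rows", "payload": {"moves": [{"delta_pos":[0.2,2,0],"delta_rot":[0,0,0.1]},{"delta_pos":[0.4,5,0],"delta_rot":[0,0,0.2]},{"delta_pos":[0.6,9,0],"delta_rot":[0,0,0.3]},{"delta_pos":[0.8,13,0],"delta_rot":[0,0,0.4]},{"delta_pos":[1,17,0],"delta_rot":[0,0,0.5]},{"delta_pos":[1.5,21,0],"delta_rot":[0,0,0.6]},{"delta_pos":[2,25,0],"delta_rot":[0,0,0.7]},{"delta_pos":[2.4,29,0],"delta_rot":[0,0,0.8]},{"delta_pos":[2.8,33,-1],"delta_rot":[0,0,0.94]},{"delta_pos":[2.8,36,-2],"delta_rot":[0,0,0.94]},{"delta_pos":[2.8,38,-3],"delta_rot":[0,0,0.94]},{"delta_pos":[2.8,38,-3],"delta_rot":[0,0,0.94]}]}}

```text
t: 28.45
position: [0.62, 0.0501, 0.2219]
tool_rot: [-0.268, 0.963, 0.001, -0.002]
wrist_force: [-0.2, -0.9, -0.1]
gripper_width: 1.003
```

Run:
```python
from rack import *; from rectf import face
d,_=rack("top")
d=shot("wrist");P=cloud(d)
z=P[...,2];rect(P,(z>.12)&(z<.145),'tops')
P=P.reshape(-1,3);c=(.4495,.176);h=.13
for a in (300.9,210.9,30.9):
    t=np.radians(a);n=np.array([np.cos(t),np.sin(t)]);e=np.array([-n[1],n[0]])
    q=P[:,:2]-c;u=q@n;w=q@e;z=P[:,2]
    m=(u>-.005)&(u<.03)&(abs(w)<.018)&(z>.01)&(z<h-.01)
    for k in(m&(abs(z-h/2)<.018),m&(abs(z-h/2)>.025)): print(a,k.sum(),np.percentile(u[k],[0,5,25,50,90]).round(4) if k.any() else '')
cv2.imwrite("pics/f5.png",np.hstack([face(d,c,h,300.9),face(d,c,h,30.9),face(d,c,h,210.9)]))
```

```text
t 28.45 p [0.62   0.0501 0.2219] phi 121.1 zax [-0.005  0.001 -1.   ] q1,q6 [-0.032 -2.146] F [-0.2 -0.9 -0.1] w 1.003
top [343 150] n 1391 c [ 499.6 -291.7] s [ 80.6 286.9] a 67.1 z 0.0836
all [ 499.6 -291.7] [ 80.6 286.9] 67.1
tops [252   0] n 62 c [461.2 -42.4] s [ 2.9 19.3] a 32.9 z 0.1238
tops [150  22] n 1404 c [536.6 -97.1] s [34.9 35.2] a 61.5 z 0.1306
tops [425  96] n 2158 c [450.4 175. ] s [42.1 43.7] a 30.8 z 0.1305
tops [184 255] n 467 c [732.8  45.2] s [58.  14.7] a 65.4 z 0.1343
300.9 356 [0.0021 0.0032 0.0213 0.0218 0.0224]
300.9 850 [0.0205 0.0212 0.0216 0.0219 0.0224]
210.9 43 [-0.005  -0.0038 -0.0019  0.0012  0.0049]
210.9 0 
30.9 54 [-0.0049 -0.0041 -0.0012  0.0013  0.0074]
30.9 0
```

Call:
{"api": "send_rows", "payload": {"moves": [{"delta_pos":[-1.5,1,0],"delta_rot":[0,0,-0.15]},{"delta_pos":[-3,2.2,0],"delta_rot":[0,0,-0.3]},{"delta_pos":[-5,3.5,0],"delta_rot":[0,0,-0.45]},{"delta_pos":[-7,5,0],"delta_rot":[0,0,-0.6]},{"delta_pos":[-9,6.5,0],"delta_rot":[0,0,-0.75]},{"delta_pos":[-11,8,0],"delta_rot":[0,0,-0.9]},{"delta_pos":[-13,9.5,0],"delta_rot":[0,0,-1.05]},{"delta_pos":[-15,11,0],"delta_rot":[0,0,-1.2]},{"delta_pos":[-16.5,12.2,0],"delta_rot":[0,0,-1.35]},{"delta_pos":[-17.2,12.8,0],"delta_rot":[0,0,-1.5]},{"delta_pos":[-17.2,12.8,0],"delta_rot":[0,0,-1.573]},{"delta_pos":[-17.2,12.8,0],"delta_rot":[0,0,-1.573]},{"delta_pos":[-17.2,12.8,0],"delta_rot":[0,0,-1.573]}]}}

```text
t: 29.85
position: [0.4503, 0.1744, 0.2249]
tool_rot: [0.494, 0.869, 0.0, 0.001]
wrist_force: [0.8, 1.2, 0.1]
gripper_width: 1.001
```

Run:
```python
from m import *; from st import st
st();d=shot("wrist");P=cloud(d);z=P[...,2];rect(P,(z>.12)&(z<.145),'tops')
```

```text
t 29.85 p [0.4503 0.1744 0.2249] phi 30.78 zax [ 0.001 -0.    -1.   ] q1,q6 [ 0.226 -0.311] F [0.8 1.2 0.1] w 1.001
tops [238 174] n 1549 c [449.3 175.5] s [42.  42.8] a 30.8 z 0.1309
tops [152 329] n 524 c [446.2 -51.2] s [35.1 33.4] a 23.2 z 0.1306
tops [203 372] n 38 c [527.1 -83.7] s [22.3  4.8] a 29.8 z 0.1215
```

Call:
{"api": "send_rows", "payload": {"moves": [{"delta_pos":[0,0.1,-3],"delta_rot":[0,0,0]},{"delta_pos":[0,0.1,-6],"delta_rot":[0,0,0]},{"delta_pos":[0,0.1,-9],"delta_rot":[0,0,0]},{"delta_pos":[0,0.1,-11.5],"delta_rot":[0,0,0]},{"delta_pos":[0,0.1,-13],"delta_rot":[0,0,0]},{"delta_pos":[0,0.1,-13.6],"delta_rot":[0,0,0]},{"delta_pos":[0,0.1,-13.6],"delta_rot":[0,0,0]}]}}

```text
t: 30.6
position: [0.4496, 0.1759, 0.0879]
tool_rot: [0.494, 0.869, -0.001, -0.0]
wrist_force: [-0.2, -0.4, 0.6]
gripper_width: 1.0
```

Call:
{"api": "send_rows", "payload": {"moves": [{"delta_pos":[0,0,0],"delta_rot":[0,0,0]},{"delta_pos":[0,0,0],"delta_rot":[0,0,0]},{"delta_pos":[0,0,0],"delta_rot":[0,0,0]},{"delta_pos":[0,0,0],"delta_rot":[0,0,0]},{"delta_pos":[0,0,0],"delta_rot":[0,0,0]},{"delta_pos":[0,0,0],"delta_rot":[0,0,0]},{"delta_pos":[0,0,0],"delta_rot":[0,0,0]},{"delta_pos":[0,0,0],"delta_rot":[0,0,0]}], "jaw": 255}}

```text
t: 31.4
position: [0.4496, 0.1764, 0.0885]
tool_rot: [0.494, 0.869, 0.0, 0.0]
wrist_force: [0.6, -0.3, 0.5]
gripper_width: 0.444
```

```bash
python3 -c "from st import *;st()"
```

```text
t 31.4 p [0.4496 0.1764 0.0885] phi 30.77 zax [ 0.  0. -1.] q1,q6 [ 0.23  -0.307] F [ 0.6 -0.3  0.5] w 0.444
```

Call:
{"api": "send_rows", "payload": {"moves": [{"delta_pos":[0,0,2],"delta_rot":[0,0,0]},{"delta_pos":[0.5,-0.5,5],"delta_rot":[0,0,0.13]},{"delta_pos":[2,-2,7.5],"delta_rot":[0,0,0.26]},{"delta_pos":[4,-4,7.5],"delta_rot":[0,0,0.39]},{"delta_pos":[6,-6,7.5],"delta_rot":[0,0,0.52]},{"delta_pos":[8,-8,7.5],"delta_rot":[0,0,0.65]},{"delta_pos":[10,-10,7.5],"delta_rot":[0,0,0.78]},{"delta_pos":[12,-11.5,7.5],"delta_rot":[0,0,0.91]},{"delta_pos":[14,-13,7.5],"delta_rot":[0,0,1.0]},{"delta_pos":[16,-14.5,7.5],"delta_rot":[0,0,1.065]},{"delta_pos":[16.7,-15.2,7.5],"delta_rot":[0,0,1.065]},{"delta_pos":[16.7,-15.2,7.5],"delta_rot":[0,0,1.065]},{"delta_pos":[16.7,-15.2,7.5],"delta_rot":[0,0,1.065]}]}}

```text
t: 32.7
position: [0.6154, 0.025, 0.163]
tool_rot: [-0.015, 1.0, 0.0, -0.001]
wrist_force: [-0.5, 0.3, -2.4]
gripper_width: 0.441
```

Call:
{"api": "send_rows", "payload": {"moves": [{"delta_pos":[0,0,0],"delta_rot":[0,0,0]},{"delta_pos":[0,0,0],"delta_rot":[0,0,0]},{"delta_pos":[0,0,0],"delta_rot":[0,0,0]},{"delta_pos":[0,0,0],"delta_rot":[0,0,0]},{"delta_pos":[0,0,0],"delta_rot":[0,0,0]},{"delta_pos":[0,0,0],"delta_rot":[0,0,0]},{"delta_pos":[0,0,0],"delta_rot":[0,0,0]},{"delta_pos":[0,0,0],"delta_rot":[0,0,0]},{"delta_pos":[0,0,0],"delta_rot":[0,0,0]},{"delta_pos":[0,0,0],"delta_rot":[0,0,0]}]}}

```text
t: 33.7
position: [0.6167, 0.0243, 0.1635]
tool_rot: [-0.016, 1.0, 0.0, -0.0]
wrist_force: [0.3, 0.3, -2.3]
gripper_width: 0.447
```

```bash
cat > chk.py <<'E'
from st import *
def chk(zb,h,angs=(1.8,91.8)):
    s=st();c=s["position"][:2];P=cloud(shot("scene")).reshape(-1,3)
    for a in angs:
        t=np.radians(a);n=np.array([np.cos(t),np.sin(t)]);e=np.array([-n[1],n[0]])
        q=P[:,:2]-c;u=q@n;w=q@e;z=P[:,2]-zb
        m=(u>-.005)&(u<.03)&(abs(w)<.018)&(z>.01)&(z<h-.04)
        for k in(m&(abs(z-h/2)<.018),m&(abs(z-h/2)>.025)): print(a,k.sum(),np.percentile(u[k],[0,5,25,50,90]).round(4) if k.any() else '')
E
python3 -c "
from chk import *
chk(.075,.13)"
```

```text
t 33.7 p [0.6167 0.0243 0.1635] phi 91.78 zax [-0.  0. -1.] q1,q6 [-0.073 -1.675] F [ 0.3  0.3 -2.3] w 0.447
1.8 56 [0.0092 0.0115 0.017  0.0202 0.0217]
1.8 51 [0.0191 0.0201 0.0206 0.0214 0.023 ]
91.8 87 [-0.0048 -0.0042  0.022   0.0229  0.0246]
91.8 63 [0.0199 0.0208 0.0223 0.0229 0.0246]
```

Slot faces the lens. Turn, hold, turn, hold, set down, regrasp.

Call:
{"api": "send_rows", "payload": {"moves": [{"delta_pos":[0,0,0],"delta_rot":[0,0,-0.15]},{"delta_pos":[0,0,0],"delta_rot":[0,0,-0.3]},{"delta_pos":[0,0,0],"delta_rot":[0,0,-0.45]},{"delta_pos":[0,0,0],"delta_rot":[0,0,-0.6]},{"delta_pos":[0,0,0],"delta_rot":[0,0,-0.75]},{"delta_pos":[0,0,0],"delta_rot":[0,0,-0.9]},{"delta_pos":[0,0,0],"delta_rot":[0,0,-1.05]},{"delta_pos":[0,0,0],"delta_rot":[0,0,-1.2]},{"delta_pos":[0,0,0],"delta_rot":[0,0,-1.35]},{"delta_pos":[0,0,0],"delta_rot":[0,0,-1.5]},{"delta_pos":[0,0,0],"delta_rot":[0,0,-1.571]},{"delta_pos":[0,0,0],"delta_rot":[0,0,-1.571]}]}}

```text
t: 34.95
position: [0.6167, 0.0243, 0.1635]
tool_rot: [0.696, 0.718, 0.0, 0.0]
wrist_force: [0.3, -0.3, -0.6]
gripper_width: 0.447
```

Call:
{"api": "send_rows", "payload": {"moves": [{"delta_pos":[0,0,0],"delta_rot":[0,0,0]},{"delta_pos":[0,0,0],"delta_rot":[0,0,0]},{"delta_pos":[0,0,0],"delta_rot":[0,0,0]},{"delta_pos":[0,0,0],"delta_rot":[0,0,0]},{"delta_pos":[0,0,0],"delta_rot":[0,0,0]},{"delta_pos":[0,0,0],"delta_rot":[0,0,0]},{"delta_pos":[0,0,0],"delta_rot":[0,0,0]},{"delta_pos":[0,0,0],"delta_rot":[0,0,0]},{"delta_pos":[0,0,0],"delta_rot":[0,0,0]},{"delta_pos":[0,0,0],"delta_rot":[0,0,0]},{"delta_pos":[0,0,0],"delta_rot":[0,0,0]}]}}

```text
t: 36.05
position: [0.6166, 0.0243, 0.1635]
tool_rot: [0.696, 0.718, 0.0, 0.0]
wrist_force: [-0.2, 0.6, -2.4]
gripper_width: 0.445
```

Call:
{"api": "send_rows", "payload": {"moves": [{"delta_pos":[0,0,0],"delta_rot":[0,0,-0.15]},{"delta_pos":[0,0,0],"delta_rot":[0,0,-0.3]},{"delta_pos":[0,0,0],"delta_rot":[0,0,-0.45]},{"delta_pos":[0,0,0],"delta_rot":[0,0,-0.6]},{"delta_pos":[0,0,0],"delta_rot":[0,0,-0.75]},{"delta_pos":[0,0,0],"delta_rot":[0,0,-0.9]},{"delta_pos":[0,0,0],"delta_rot":[0,0,-1.05]},{"delta_pos":[0,0,0],"delta_rot":[0,0,-1.2]},{"delta_pos":[0,0,0],"delta_rot":[0,0,-1.35]},{"delta_pos":[0,0,0],"delta_rot":[0,0,-1.5]},{"delta_pos":[0,0,0],"delta_rot":[0,0,-1.571]},{"delta_pos":[0,0,0],"delta_rot":[0,0,-1.571]}]}}

```text
t: 37.25
position: [0.6167, 0.0244, 0.1635]
tool_rot: [1.0, 0.016, -0.0, 0.0]
wrist_force: [-0.6, 0.5, -1.5]
gripper_width: 0.445
```

Call:
{"api": "send_rows", "payload": {"moves": [{"delta_pos":[0,0,0],"delta_rot":[0,0,0]},{"delta_pos":[0,0,0],"delta_rot":[0,0,0]},{"delta_pos":[0,0,0],"delta_rot":[0,0,0]},{"delta_pos":[0,0,0],"delta_rot":[0,0,0]},{"delta_pos":[0,0,0],"delta_rot":[0,0,0]},{"delta_pos":[0,0,0],"delta_rot":[0,0,0]},{"delta_pos":[0,0,0],"delta_rot":[0,0,0]},{"delta_pos":[0,0,0],"delta_rot":[0,0,0]},{"delta_pos":[0,0,0],"delta_rot":[0,0,0]},{"delta_pos":[0,0,0],"delta_rot":[0,0,0]},{"delta_pos":[0,0,-1.5],"delta_rot":[0,0,0]},{"delta_pos":[0,0,-3.5],"delta_rot":[0,0,0]},{"delta_pos":[0,0,-5],"delta_rot":[0,0,0]},{"delta_pos":[0,0,-5.9],"delta_rot":[0,0,0]},{"delta_pos":[0,0,-6.25],"delta_rot":[0,0,0]},{"delta_pos":[0,0,-6.25],"delta_rot":[0,0,0]},{"delta_pos":[0,0,-6.25],"delta_rot":[0,0,0]}]}}

```text
t: 38.95
position: [0.6173, 0.0243, 0.1017]
tool_rot: [1.0, 0.015, 0.001, 0.0]
wrist_force: [-0.3, 0.1, -1.0]
gripper_width: 0.444
```

```bash
python3 -c "
from st import *
st()"
```

```text
t 38.95 p [0.6173 0.0243 0.1017] phi -88.24 zax [ 0.002 -0.    -1.   ] q1,q6 [-0.073  1.467] F [-0.3  0.1 -1. ] w 0.444
```

Call:
{"api": "send_rows", "payload": {"moves": [{"delta_pos":[0,0,0],"delta_rot":[0,0,0]},{"delta_pos":[0,0,0],"delta_rot":[0,0,0]},{"delta_pos":[0,0,0],"delta_rot":[0,0,0]},{"delta_pos":[0,0,0],"delta_rot":[0,0,0]},{"delta_pos":[0,0,0],"delta_rot":[0,0,0]},{"delta_pos":[0,0,0],"delta_rot":[0,0,0]},{"delta_pos":[0,0,0],"delta_rot":[0,0,0.15]},{"delta_pos":[0,0,0],"delta_rot":[0,0,0.3]},{"delta_pos":[0,0,0],"delta_rot":[0,0,0.45]},{"delta_pos":[0,0,0],"delta_rot":[0,0,0.6]},{"delta_pos":[0,0,0],"delta_rot":[0,0,0.75]},{"delta_pos":[0,0,0],"delta_rot":[0,0,0.9]},{"delta_pos":[0,0,0],"delta_rot":[0,0,1.05]},{"delta_pos":[0,0,0],"delta_rot":[0,0,1.2]},{"delta_pos":[0,0,0],"delta_rot":[0,0,1.35]},{"delta_pos":[0,0,0],"delta_rot":[0,0,1.5]},{"delta_pos":[0,0,0],"delta_rot":[0,0,1.571]},{"delta_pos":[0,0,0],"delta_rot":[0,0,1.571]}], "jaw": 0}}

```text
t: 40.75
position: [0.6166, 0.0244, 0.101]
tool_rot: [0.696, 0.718, 0.0, 0.0]
wrist_force: [0.2, 0.6, -0.7]
gripper_width: 1.001
```

Call:
{"api": "send_rows", "payload": {"moves": [{"delta_pos":[0,0,0],"delta_rot":[0,0,0]},{"delta_pos":[0,0,0],"delta_rot":[0,0,0]},{"delta_pos":[0,0,0],"delta_rot":[0,0,0]},{"delta_pos":[0,0,0],"delta_rot":[0,0,0]},{"delta_pos":[0,0,0],"delta_rot":[0,0,0]},{"delta_pos":[0,0,0],"delta_rot":[0,0,0]},{"delta_pos":[0,0,0],"delta_rot":[0,0,0]},{"delta_pos":[0,0,0],"delta_rot":[0,0,0]},{"delta_pos":[0,0,1],"delta_rot":[0,0,0]},{"delta_pos":[0,0,3],"delta_rot":[0,0,0]},{"delta_pos":[0,0,5],"delta_rot":[0,0,0]},{"delta_pos":[0,0,6.25],"delta_rot":[0,0,0]},{"delta_pos":[0,0,6.25],"delta_rot":[0,0,0]}], "jaw": 255}}

```text
t: 42.05
position: [0.618, 0.0243, 0.1659]
tool_rot: [0.696, 0.718, 0.001, 0.002]
wrist_force: [0.4, 0.5, -2.1]
gripper_width: 0.445
```

Call:
{"api": "send_rows", "payload": {"moves": [{"delta_pos":[0,0,0],"delta_rot":[0,0,-0.15]},{"delta_pos":[0,0,0],"delta_rot":[0,0,-0.3]},{"delta_pos":[0,0,0],"delta_rot":[0,0,-0.45]},{"delta_pos":[0,0,0],"delta_rot":[0,0,-0.6]},{"delta_pos":[0,0,0],"delta_rot":[0,0,-0.75]},{"delta_pos":[0,0,0],"delta_rot":[0,0,-0.9]},{"delta_pos":[0,0,0],"delta_rot":[0,0,-1.05]},{"delta_pos":[0,0,0],"delta_rot":[0,0,-1.2]},{"delta_pos":[0,0,0],"delta_rot":[0,0,-1.35]},{"delta_pos":[0,0,0],"delta_rot":[0,0,-1.5]},{"delta_pos":[0,0,0],"delta_rot":[0,0,-1.571]},{"delta_pos":[0,0,0],"delta_rot":[0,0,-1.571]}]}}

```text
t: 43.25
position: [0.616, 0.0244, 0.1624]
tool_rot: [1.0, 0.016, -0.001, -0.0]
wrist_force: [-0.0, -1.0, -1.8]
gripper_width: 0.445
```

Call:
{"api": "send_rows", "payload": {"moves": [{"delta_pos":[0,0,0],"delta_rot":[0,0,0]},{"delta_pos":[0,0,0],"delta_rot":[0,0,0]},{"delta_pos":[0,0,0],"delta_rot":[0,0,0]},{"delta_pos":[0,0,0],"delta_rot":[0,0,0]},{"delta_pos":[0,0,0],"delta_rot":[0,0,0]},{"delta_pos":[0,0,0],"delta_rot":[0,0,0]},{"delta_pos":[0,0,0],"delta_rot":[0,0,0]},{"delta_pos":[0,0,0],"delta_rot":[0,0,0]},{"delta_pos":[0,0,0],"delta_rot":[0,0,0]},{"delta_pos":[0,0,0],"delta_rot":[0,0,0]}]}}

```text
t: 44.25
position: [0.6167, 0.0243, 0.1635]
tool_rot: [1.0, 0.015, -0.0, 0.0]
wrist_force: [-0.2, 0.1, -1.9]
gripper_width: 0.444
```

```bash
python3 -c "
from chk import *
chk(.075,.13)
from rack import rack
rack()"
```

```text
t 44.25 p [0.6167 0.0243 0.1635] phi -88.23 zax [-0. -0. -1.] q1,q6 [-0.073  1.467] F [-0.2  0.1 -1.9] w 0.444
1.8 62 [0.018  0.0189 0.02   0.0207 0.0217]
1.8 51 [0.0186 0.0191 0.0201 0.0207 0.0217]
91.8 73 [0.0041 0.0081 0.0192 0.0226 0.0242]
91.8 65 [0.0208 0.0213 0.0222 0.0231 0.0248]
t 44.3 p [0.6167 0.0244 0.1635] phi -88.23 zax [ 0. -0. -1.] q1,q6 [-0.073  1.467] F [-0.6 -0.1 -0.8] w 0.443
top [343 150] n 1380 c [ 499.3 -291.2] s [ 80.8 286.4] a 67.5 z 0.0838
all [ 499.3 -291.2] [ 80.8 286.4] 67.5
```

Call:
{"api": "send_rows", "payload": {"moves": [{"delta_pos":[0,0,3],"delta_rot":[0,0,0.15]},{"delta_pos":[0,0,6],"delta_rot":[0,0,0.3]},{"delta_pos":[-0.2,-1,7.5],"delta_rot":[0,0,0.45]},{"delta_pos":[-0.4,-3,7.5],"delta_rot":[0,0,0.6]},{"delta_pos":[-0.8,-5,7.5],"delta_rot":[0,0,0.75]},{"delta_pos":[-1.2,-7,7.5],"delta_rot":[0,0,0.9]},{"delta_pos":[-1.8,-9.5,7.5],"delta_rot":[0,0,1.05]},{"delta_pos":[-2.4,-12,7.5],"delta_rot":[0,0,1.2]},{"delta_pos":[-3.2,-14.5,7.5],"delta_rot":[0,0,1.35]},{"delta_pos":[-4,-17,7.5],"delta_rot":[0,0,1.5]},{"delta_pos":[-5,-19.5,7.5],"delta_rot":[0,0,1.65]},{"delta_pos":[-6,-22,7.5],"delta_rot":[0,0,1.8]},{"delta_pos":[-7,-24.5,7.5],"delta_rot":[0,0,1.95]},{"delta_pos":[-8,-27,7.5],"delta_rot":[0,0,2.1]},{"delta_pos":[-8.6,-29,7.5],"delta_rot":[0,0,2.25]},{"delta_pos":[-8.6,-31,7.5],"delta_rot":[0,0,2.4]},{"delta_pos":[-8.6,-32.5,7.5],"delta_rot":[0,0,2.55]},{"delta_pos":[-8.6,-32.9,7.5],"delta_rot":[0,0,2.7]},{"delta_pos":[-8.6,-32.9,7.5],"delta_rot":[0,0,2.709]},{"delta_pos":[-8.6,-32.9,7.5],"delta_rot":[0,0,2.709]}]}}

```text
t: 46.35
position: [0.5306, -0.3044, 0.2384]
tool_rot: [0.201, 0.98, 0.0, -0.0]
wrist_force: [-0.5, -0.8, -1.5]
gripper_width: 0.445
```

Run:
```python
from rack import *
rack("top");rack("wrist")
```

```text
t 46.35 p [ 0.5306 -0.3044  0.2384] phi 66.81 zax [-0.     0.001 -1.   ] q1,q6 [-0.635 -1.801] F [-0.5 -0.8 -1.5] w 0.445
top [343 150] n 845 c [ 499.6 -291.6] s [ 79.9 286.6] a 67.1 z 0.0836
all [ 499.6 -291.6] [ 79.9 286.6] 67.1
t 46.4 p [ 0.5306 -0.3042  0.2385] phi 66.85 zax [-0.  0. -1.] q1,q6 [-0.635 -1.801] F [-0.1  0.6 -0.8] w 0.451
wrist [220  29] n 5410 c [ 465.3 -279.2] s [ 78.2 211. ] a 67.1 z 0.0857
wrist [396 109] n 268 c [ 533.7 -110. ] s [12.8 33.7] a 78.8 z 0.084
all [ 495.1 -208.3] [232.2 210.8] 67.2
```

Call:
{"api": "send_rows", "payload": {"moves": [{"delta_pos":[0,-0.15,-2],"delta_rot":[0,0,0]},{"delta_pos":[0,-0.15,-4],"delta_rot":[0,0,0]},{"delta_pos":[0,-0.15,-5.5],"delta_rot":[0,0,0]},{"delta_pos":[0,-0.15,-6.5],"delta_rot":[0,0,0]},{"delta_pos":[0,-0.15,-7.5],"delta_rot":[0,0,0]},{"delta_pos":[0,-0.15,-8.5],"delta_rot":[0,0,0]},{"delta_pos":[0,-0.15,-9.5],"delta_rot":[0,0,0]}]}}

```text
t: 47.15
position: [0.531, -0.3063, 0.1432]
tool_rot: [0.2, 0.98, -0.0, 0.0]
wrist_force: [-0.2, -0.2, -1.4]
gripper_width: 0.444
```

Call:
{"api": "send_rows", "payload": {"moves": [{"delta_pos":[0,0,-1],"delta_rot":[0,0,0]},{"delta_pos":[0,0,-2],"delta_rot":[0,0,0]},{"delta_pos":[0,0,-3],"delta_rot":[0,0,0]},{"delta_pos":[0,0,-3.8],"delta_rot":[0,0,0]},{"delta_pos":[0,0,-4.2],"delta_rot":[0,0,0]},{"delta_pos":[0,0,-4.2],"delta_rot":[0,0,0]}]}}

```text
t: 47.75
position: [0.5307, -0.3062, 0.1014]
tool_rot: [0.2, 0.98, 0.0, 0.0]
wrist_force: [0.4, 1.3, -1.8]
gripper_width: 0.444
```

Run:
```python
from rack import *
rack("top")
```

```text
t 47.75 p [ 0.5307 -0.3062  0.1014] phi 66.98 zax [ 0.  0. -1.] q1,q6 [-0.637 -1.806] F [ 0.4  1.3 -1.8] w 0.444
top [374 150] n 137 c [ 618.8 -310.5] s [31.9 58.7] a 52.4 z 0.0839
top [372 173] n 18 c [ 565.2 -292.9] s [ 6.7 26.4] a 63.8 z 0.0829
top [343 189] n 501 c [ 448.  -259.2] s [ 61.2 167.2] a 66.3 z 0.084
all [ 503.1 -283.2] [ 61.6 286.8] 66.9
```

Call:
{"api": "send_rows", "payload": {"moves": [{"delta_pos":[0,0,0],"delta_rot":[0,0,0]},{"delta_pos":[0,0,0],"delta_rot":[0,0,0]},{"delta_pos":[0,0,0],"delta_rot":[0,0,0]},{"delta_pos":[0,0,0],"delta_rot":[0,0,0]},{"delta_pos":[0,0,0],"delta_rot":[0,0,0]},{"delta_pos":[0,0,0],"delta_rot":[0,0,0]},{"delta_pos":[0,0,2],"delta_rot":[0,0,0]},{"delta_pos":[0,0,5],"delta_rot":[0,0,0]},{"delta_pos":[0,0,8],"delta_rot":[0,0,0]},{"delta_pos":[0,0,11],"delta_rot":[0,0,0]},{"delta_pos":[0,2,12],"delta_rot":[0,0,0]},{"delta_pos":[0.1,5,12],"delta_rot":[0,0,0]},{"delta_pos":[0.2,9,12],"delta_rot":[0,0,0]},{"delta_pos":[0.3,13,12],"delta_rot":[0,0,0]},{"delta_pos":[0.4,17,12],"delta_rot":[0,0,0]},{"delta_pos":[0.5,20,12],"delta_rot":[0,0,0]},{"delta_pos":[0.5,21,12],"delta_rot":[0,0,0]},{"delta_pos":[0.5,21,12],"delta_rot":[0,0,0]},{"delta_pos":[0.5,21,12],"delta_rot":[0,0,0]}], "jaw": 0}}

```text
t: 49.7
position: [0.5354, -0.0965, 0.2211]
tool_rot: [0.199, 0.98, -0.0, -0.0]
wrist_force: [0.0, -0.5, 0.8]
gripper_width: 0.999
```

Run:
```python
from rack import *
rack("top")
d=shot("wrist");P=cloud(d);z=P[...,2];rect(P,(z>.12)&(z<.185),'tops')
```

```text
t 49.7 p [ 0.5354 -0.0965  0.2211] phi 67.0 zax [-0.001 -0.001 -1.   ] q1,q6 [-0.306 -1.475] F [ 0.  -0.5  0.8] w 0.999
top [350 150] n 974 c [ 498.2 -294.2] s [ 77.3 287.9] a 68.7 z 0.0838
all [ 498.2 -294.2] [ 77.3 287.9] 68.7
tops [247  79] n 1121 c [446.8 -51.8] s [34.9 34.6] a 67.5 z 0.1311
tops [241 180] n 875 c [535.3 -97.6] s [34.8 34.9] a 30.8 z 0.1308
tops [ 60 241] n 1507 c [ 529.6 -306.2] s [44.2 42.3] a 66.4 z 0.1378
```

Call:
{"api": "send_rows", "payload": {"moves": [{"delta_pos":[0,0,-3],"delta_rot":[0,0,0]},{"delta_pos":[0,0,-6],"delta_rot":[0,0,0]},{"delta_pos":[0,0,-9],"delta_rot":[0,0,0]},{"delta_pos":[0,0,-11.5],"delta_rot":[0,0,0]},{"delta_pos":[0,0,-13.2],"delta_rot":[0,0,0]},{"delta_pos":[0,0,-13.2],"delta_rot":[0,0,0]}]}}

```text
t: 50.4
position: [0.5336, -0.0969, 0.0869]
tool_rot: [0.201, 0.98, 0.0, -0.003]
wrist_force: [0.2, -0.4, 0.3]
gripper_width: 0.997
```

Call:
{"api": "send_rows", "payload": {"moves": [{"delta_pos":[0,0,0],"delta_rot":[0,0,0]},{"delta_pos":[0,0,0],"delta_rot":[0,0,0]},{"delta_pos":[0,0,0],"delta_rot":[0,0,0]},{"delta_pos":[0,0,0],"delta_rot":[0,0,0]},{"delta_pos":[0,0,0],"delta_rot":[0,0,0]},{"delta_pos":[0,0,0],"delta_rot":[0,0,0]},{"delta_pos":[0,0,0],"delta_rot":[0,0,0]},{"delta_pos":[0,0,0],"delta_rot":[0,0,0]},{"delta_pos":[0,0,0],"delta_rot":[0,0,0]}], "jaw": 255}}

```text
t: 51.3
position: [0.5356, -0.0961, 0.0895]
tool_rot: [0.2, 0.98, 0.0, -0.0]
wrist_force: [-0.5, -0.3, 0.4]
gripper_width: 0.376
```

```bash
python3 -c "
from rack import *
rack('top')"
```

```text
t 51.3 p [ 0.5356 -0.0961  0.0895] phi 66.98 zax [ 0.  0. -1.] q1,q6 [-0.306 -1.475] F [-0.5 -0.3  0.4] w 0.376
top [343 150] n 1343 c [ 499.7 -292.1] s [ 80.  287.2] a 67.3 z 0.0837
all [ 499.7 -292.1] [ 80.  287.2] 67.3
```

Call:
{"api": "send_rows", "payload": {"moves": [{"delta_pos":[0,0,2],"delta_rot":[0,0,0]},{"delta_pos":[0,0,6],"delta_rot":[0,0,0]},{"delta_pos":[0,0,10],"delta_rot":[0,0,0]},{"delta_pos":[0,-1,13],"delta_rot":[0,0,0]},{"delta_pos":[-1,-3,15],"delta_rot":[0,0,0]},{"delta_pos":[-2,-6,15],"delta_rot":[0,0,0]},{"delta_pos":[-3.5,-10,15],"delta_rot":[0,0,0]},{"delta_pos":[-5,-14,15],"delta_rot":[0,0,0]},{"delta_pos":[-6.3,-17.2,15],"delta_rot":[0,0,0]},{"delta_pos":[-6.7,-18.4,15],"delta_rot":[0,0,0]},{"delta_pos":[-6.7,-18.4,15],"delta_rot":[0,0,0]},{"delta_pos":[-6.7,-18.4,15],"delta_rot":[0,0,0]}]}}

```text
t: 52.55
position: [0.4689, -0.2791, 0.2392]
tool_rot: [0.2, 0.98, 0.001, -0.0]
wrist_force: [-0.1, 0.9, -0.7]
gripper_width: 0.381
```

Run:
```python
from rack import *
rack("top");rack("wrist")
```

```text
t 52.55 p [ 0.4689 -0.2791  0.2392] phi 66.98 zax [ 0.     0.002 -1.   ] q1,q6 [-0.665 -1.835] F [-0.1  0.9 -0.7] w 0.381
top [343 150] n 982 c [ 499.2 -292.1] s [ 80.7 286.4] a 67.2 z 0.0836
top [375 199] n 12 c [ 496.1 -298.5] s [ 7.7 12.3] a 66.7 z 0.0862
all [ 499.2 -292.1] [ 80.7 286.4] 67.2
t 52.6 p [ 0.4691 -0.2788  0.2394] phi 67.03 zax [ 0.     0.001 -1.   ] q1,q6 [-0.665 -1.835] F [-0.3 -0.2 -1. ] w 0.381
wrist [223  94] n 3702 c [ 448.  -272.1] s [ 78.2 172.3] a 67.1 z 0.0859
wrist [230 272] n 187 c [ 597.7 -371.4] s [12.4 47.4] a 69.0 z 0.0863
wrist [274 276] n 178 c [ 626.4 -312.6] s [13.1 39.9] a 68.1 z 0.0861
all [ 500.5 -294.3] [ 78.2 286.5] 67.1
```

Call:
{"api": "send_rows", "payload": {"moves": [{"delta_pos":[0,-0.1,-2],"delta_rot":[0,0,0]},{"delta_pos":[0,-0.1,-4],"delta_rot":[0,0,0]},{"delta_pos":[0,-0.1,-5.5],"delta_rot":[0,0,0]},{"delta_pos":[0,-0.1,-6.5],"delta_rot":[0,0,0]},{"delta_pos":[0,-0.1,-7.5],"delta_rot":[0,0,0]},{"delta_pos":[0,-0.1,-8.5],"delta_rot":[0,0,0]},{"delta_pos":[0,-0.1,-9.5],"delta_rot":[0,0,0]},{"delta_pos":[0,-0.1,-10.5],"delta_rot":[0,0,0]},{"delta_pos":[0,-0.1,-11.5],"delta_rot":[0,0,0]},{"delta_pos":[0,-0.1,-12.5],"delta_rot":[0,0,0]},{"delta_pos":[0,-0.1,-13.3],"delta_rot":[0,0,0]},{"delta_pos":[0,-0.1,-13.7],"delta_rot":[0,0,0]},{"delta_pos":[0,-0.1,-13.7],"delta_rot":[0,0,0]}]}}

```text
t: 53.95
position: [0.4686, -0.2813, 0.1021]
tool_rot: [0.2, 0.98, 0.0, -0.0]
wrist_force: [-1.3, 0.3, -0.6]
gripper_width: 0.378
```

Run:
```python
from rack import *
rack("top")
```

```text
t 53.95 p [ 0.4686 -0.2813  0.1021] phi 66.97 zax [-0.  0. -1.] q1,q6 [-0.668 -1.837] F [-1.3  0.3 -0.6] w 0.378
top [365 150] n 425 c [ 571.2 -321.5] s [ 79.7 130.3] a 67.2 z 0.0841
top [365 197] n 13 c [ 504.8 -271. ] s [10.5  7.8] a 66.2 z 0.0836
top [343 213] n 329 c [ 412.  -247.5] s [66.2 92.4] a 65.6 z 0.084
all [ 499.4 -291.3] [ 79.7 286.2] 67.2
```

Call:
{"api": "send_rows", "payload": {"moves": [{"delta_pos":[0,0,0],"delta_rot":[0,0,0]},{"delta_pos":[0,0,0],"delta_rot":[0,0,0]},{"delta_pos":[0,0,0],"delta_rot":[0,0,0]},{"delta_pos":[0,0,0],"delta_rot":[0,0,0]},{"delta_pos":[0,0,0],"delta_rot":[0,0,0]},{"delta_pos":[0,0,0],"delta_rot":[0,0,0]},{"delta_pos":[0,0,2],"delta_rot":[0,0,0]},{"delta_pos":[0,0,5],"delta_rot":[0,0,0]},{"delta_pos":[0,0,8],"delta_rot":[0,0,0]},{"delta_pos":[0,0,11],"delta_rot":[0,0,0]},{"delta_pos":[-0.2,2,12],"delta_rot":[0,0,0]},{"delta_pos":[-0.5,5,12],"delta_rot":[0,0,0]},{"delta_pos":[-0.9,9,12],"delta_rot":[0,0,0]},{"delta_pos":[-1.3,13,12],"delta_rot":[0,0,0]},{"delta_pos":[-1.7,17,12],"delta_rot":[0,0,0]},{"delta_pos":[-2,20.5,12],"delta_rot":[0,0,0]},{"delta_pos":[-2.2,22.5,12],"delta_rot":[0,0,0]},{"delta_pos":[-2.2,23,12],"delta_rot":[0,0,0]},{"delta_pos":[-2.2,23,12],"delta_rot":[0,0,0]},{"delta_pos":[-2.2,23,12],"delta_rot":[0,0,0]}], "jaw": 0}}

```text
t: 56.0
position: [0.4465, -0.0516, 0.2221]
tool_rot: [0.2, 0.98, -0.0, -0.0]
wrist_force: [-0.2, -0.6, 0.4]
gripper_width: 0.997
```

Run:
```python
from rack import *
rack("top")
d=shot("wrist");P=cloud(d);z=P[...,2];rect(P,(z>.12)&(z<.185),'tops')
```

```text
t 56.0 p [ 0.4465 -0.0516  0.2221] phi 66.97 zax [-0.001 -0.    -1.   ] q1,q6 [-0.27  -1.438] F [-0.2 -0.6  0.4] w 0.997
top [344 150] n 1299 c [ 499.1 -291.5] s [ 80.2 286.2] a 67.4 z 0.0839
top [364 206] n 18 c [ 467.2 -267.2] s [31.6 11.3] a 5.9 z 0.0831
all [ 499.1 -291.5] [ 80.2 286.2] 67.4
tops [242 179] n 877 c [446.3 -51.9] s [34.8 35.2] a 18.6 z 0.1307
tops [ 82 269] n 44 c [ 454.6 -274.8] s [20.3  3.8] a 63.1 z 0.1228
```

Call:
{"api": "send_rows", "payload": {"moves": [{"delta_pos":[0,0,-3],"delta_rot":[0,0,0]},{"delta_pos":[0,0,-6],"delta_rot":[0,0,0]},{"delta_pos":[0,0,-9],"delta_rot":[0,0,0]},{"delta_pos":[0,0,-11.5],"delta_rot":[0,0,0]},{"delta_pos":[0,0,-13.3],"delta_rot":[0,0,0]},{"delta_pos":[0,0,-13.3],"delta_rot":[0,0,0]}]}}

```text
t: 56.7
position: [0.4447, -0.0516, 0.0872]
tool_rot: [0.2, 0.98, 0.0, -0.003]
wrist_force: [0.3, 0.2, -0.6]
gripper_width: 0.999
```

Call:
{"api": "send_rows", "payload": {"moves": [{"delta_pos":[0,0,0],"delta_rot":[0,0,0]},{"delta_pos":[0,0,0],"delta_rot":[0,0,0]},{"delta_pos":[0,0,0],"delta_rot":[0,0,0]},{"delta_pos":[0,0,0],"delta_rot":[0,0,0]},{"delta_pos":[0,0,0],"delta_rot":[0,0,0]},{"delta_pos":[0,0,0],"delta_rot":[0,0,0]},{"delta_pos":[0,0,0],"delta_rot":[0,0,0]},{"delta_pos":[0,0,0],"delta_rot":[0,0,0]},{"delta_pos":[0,0,0],"delta_rot":[0,0,0]}], "jaw": 255}}

```text
t: 57.6
position: [0.4467, -0.0511, 0.0895]
tool_rot: [0.2, 0.98, 0.0, 0.0]
wrist_force: [-0.2, -0.0, 0.7]
gripper_width: 0.378
```

```bash
python3 -c "
from rack import *
rack('top')"
```

```text
t 57.6 p [ 0.4467 -0.0511  0.0895] phi 66.98 zax [ 0.  0. -1.] q1,q6 [-0.269 -1.438] F [-0.2 -0.   0.7] w 0.378
top [343 150] n 1319 c [ 499.5 -291.8] s [ 80.5 286.7] a 67.1 z 0.0837
top [364 206] n 21 c [ 466.9 -267.4] s [31.8 10.6] a 8.7 z 0.0809
all [ 499.5 -291.8] [ 80.5 286.7] 67.1
```

Call:
{"api": "send_rows", "payload": {"moves": [{"delta_pos":[0,0,2],"delta_rot":[0,0,0]},{"delta_pos":[0,0,6],"delta_rot":[0,0,0]},{"delta_pos":[0,0,10],"delta_rot":[0,0,0]},{"delta_pos":[0,-1,13],"delta_rot":[0,0,0]},{"delta_pos":[-0.5,-3,15],"delta_rot":[0,0,0]},{"delta_pos":[-1.2,-6,15],"delta_rot":[0,0,0]},{"delta_pos":[-2,-10,15],"delta_rot":[0,0,0]},{"delta_pos":[-3,-14,15],"delta_rot":[0,0,0]},{"delta_pos":[-3.8,-18,15],"delta_rot":[0,0,0]},{"delta_pos":[-4.1,-20,15],"delta_rot":[0,0,0]},{"delta_pos":[-4.1,-20.2,15],"delta_rot":[0,0,0]},{"delta_pos":[-4.1,-20.2,15],"delta_rot":[0,0,0]}]}}

```text
t: 58.85
position: [0.4054, -0.253, 0.239]
tool_rot: [0.2, 0.98, 0.001, -0.0]
wrist_force: [-0.3, -0.2, -0.5]
gripper_width: 0.381
```

Run:
```python
from rack import *
rack("top");rack("wrist")
```

```text
t 58.85 p [ 0.4054 -0.253   0.239 ] phi 66.9 zax [-0.001  0.002 -1.   ] q1,q6 [-0.704 -1.872] F [-0.3 -0.2 -0.5] w 0.381
top [343 150] n 971 c [ 499.8 -291.7] s [ 80.3 287.5] a 67.1 z 0.0837
top [367 222] n 18 c [ 432.4 -273.3] s [ 9.1 12.7] a 46.3 z 0.0846
all [ 499.8 -291.7] [ 80.3 287.5] 67.1
t 58.9 p [ 0.4055 -0.2523  0.2391] phi 66.97 zax [-0.     0.002 -1.   ] q1,q6 [-0.703 -1.872] F [-0.5  0.7 -1.1] w 0.38
wrist [226 151] n 1956 c [ 414.9 -258.1] s [ 78.1 101.8] a 67.0 z 0.0855
wrist [230 271] n 206 c [ 533.1 -343.7] s [12.2 48. ] a 67.8 z 0.086
wrist [275 273] n 189 c [ 560.1 -284.1] s [12.3 45.3] a 66.5 z 0.0861
wrist [232 329] n 73 c [ 612.  -377.1] s [12.5 16.3] a 66.2 z 0.0863
wrist [273 329] n 73 c [ 636.4 -317.5] s [13.8 14.6] a 69.8 z 0.0864
all [ 500.1 -294.1] [ 78.1 286.8] 67.1
```

Aligned within about 1 mm; lower.

Call:
{"api": "send_rows", "payload": {"moves": [{"delta_pos":[0,-0.1,-2],"delta_rot":[0,0,0]},{"delta_pos":[0,-0.1,-4],"delta_rot":[0,0,0]},{"delta_pos":[0,-0.1,-5.5],"delta_rot":[0,0,0]},{"delta_pos":[0,-0.1,-6.5],"delta_rot":[0,0,0]},{"delta_pos":[0,-0.1,-7.5],"delta_rot":[0,0,0]},{"delta_pos":[0,-0.1,-8.5],"delta_rot":[0,0,0]},{"delta_pos":[0,-0.1,-9.5],"delta_rot":[0,0,0]},{"delta_pos":[0,-0.1,-10.5],"delta_rot":[0,0,0]},{"delta_pos":[0,-0.1,-11.5],"delta_rot":[0,0,0]},{"delta_pos":[0,-0.1,-12.5],"delta_rot":[0,0,0]},{"delta_pos":[0,-0.1,-13.3],"delta_rot":[0,0,0]},{"delta_pos":[0,-0.1,-13.7],"delta_rot":[0,0,0]},{"delta_pos":[0,-0.1,-13.7],"delta_rot":[0,0,0]}]}}

```text
t: 60.25
position: [0.4056, -0.2542, 0.1022]
tool_rot: [0.2, 0.98, 0.0, -0.0]
wrist_force: [-0.1, -0.2, -0.0]
gripper_width: 0.378
```

Call:
{"api": "send_rows", "payload": {"moves": [{"delta_pos":[0,0,0],"delta_rot":[0,0,0]},{"delta_pos":[0,0,0],"delta_rot":[0,0,0]},{"delta_pos":[0,0,0],"delta_rot":[0,0,0]},{"delta_pos":[0,0,0],"delta_rot":[0,0,0]},{"delta_pos":[0,0,0],"delta_rot":[0,0,0]},{"delta_pos":[0,0,0],"delta_rot":[0,0,0]},{"delta_pos":[0,0,2],"delta_rot":[0,0,0]},{"delta_pos":[0,0,5],"delta_rot":[0,0,0]},{"delta_pos":[0,0,9],"delta_rot":[0,0,0]},{"delta_pos":[0,0,13],"delta_rot":[0,0,0]},{"delta_pos":[0,0,15],"delta_rot":[0,0,0]},{"delta_pos":[0,0,15],"delta_rot":[0,0,0]}], "jaw": 0}}

```text
t: 61.45
position: [0.4072, -0.2554, 0.2556]
tool_rot: [0.2, 0.98, -0.002, 0.003]
wrist_force: [0.6, 0.3, 0.7]
gripper_width: 1.001
```

Run:
```python
from rack import *
d,P=rack("top");z=P[...,2];rect(P,(z>.11)&(z<.19)&(P[...,1]<-.15)&(P[...,0]>.3),'tops')
d,P=rack("wrist")
```

```text
t 61.45 p [ 0.4072 -0.2554  0.2556] phi 66.98 zax [ 0.005 -0.005 -1.   ] q1,q6 [-0.705 -1.874] F [0.6 0.3 0.7] w 1.001
top [343 150] n 1069 c [ 499.4 -291.5] s [ 80.8 286.6] a 67.4 z 0.0834
top [371 223] n 74 c [ 415.6 -289.1] s [22.7 35.8] a 75.8 z 0.0839
all [ 499.4 -291.5] [ 80.8 286.6] 67.4
tops [458  39] n 1409 c [ 907.7 -586.5] s [120.6  81.6] a 89.1 z 0.1447
tops [381 155] n 392 c [ 592.5 -330.8] s [43.3 43.7] a 68.0 z 0.1641
tops [372 179] n 291 c [ 529.7 -304.1] s [43.2 42.6] a 66.3 z 0.1385
tops [367 205] n 133 c [ 470.3 -280.8] s [34.7 29.7] a 40.7 z 0.1399
tops [368 230] n 19 c [ 409.7 -264.6] s [ 9.8 12.7] a 75.9 z 0.1424
t 61.5 p [ 0.4061 -0.2546  0.2534] phi 66.98 zax [ 0.002 -0.002 -1.   ] q1,q6 [-0.705 -1.874] F [0.1 0.2 0.6] w 1.0
wrist [229 148] n 3686 c [ 474.7 -283.5] s [ 78.2 231.5] a 67.1 z 0.0858
wrist [246 165] n 72 c [ 394.8 -249.8] s [32.8 11.2] a 64.9 z 0.084
wrist [245 213] n 136 c [ 459.  -279.4] s [34.6 14.4] a 72.0 z 0.084
all [ 474.7 -283.5] [ 78.2 231.5] 67.1
```

Call:
{"api": "send_rows", "payload": {"moves": [{"delta_pos":[0.3,2,0],"delta_rot":[0,0,0]},{"delta_pos":[0.8,5,0],"delta_rot":[0,0,0.05]},{"delta_pos":[1.3,9,0],"delta_rot":[0,0,0.1]},{"delta_pos":[1.8,13,0],"delta_rot":[0,0,0.15]},{"delta_pos":[2.3,17,0],"delta_rot":[0,0,0.2]},{"delta_pos":[2.8,21,0],"delta_rot":[0,0,0.25]},{"delta_pos":[3.3,25,0],"delta_rot":[0,0,0.3]},{"delta_pos":[3.8,29,0],"delta_rot":[0,0,0.35]},{"delta_pos":[4.3,33,0],"delta_rot":[0,0,0.4]},{"delta_pos":[4.8,37,0],"delta_rot":[0,0,0.45]},{"delta_pos":[5.3,41,0],"delta_rot":[0,0,0.5]},{"delta_pos":[5.8,45,0],"delta_rot":[0,0,0.5]},{"delta_pos":[6.4,49,0],"delta_rot":[0,0,0.5]},{"delta_pos":[7,53,0],"delta_rot":[0,0,0.5]},{"delta_pos":[7.6,57,-2],"delta_rot":[0,0,0.5]},{"delta_pos":[7.9,59.1,-5],"delta_rot":[0,0,0.5]},{"delta_pos":[7.9,59.1,-9],"delta_rot":[0,0,0.5]},{"delta_pos":[7.9,59.1,-13],"delta_rot":[0,0,0.5]},{"delta_pos":[7.9,59.1,-16],"delta_rot":[0,0,0.5]},{"delta_pos":[7.9,59.1,-16.8],"delta_rot":[0,0,0.5]}], "jaw": 255}}

```text
t: 63.55
position: [0.4804, 0.3346, 0.0786]
tool_rot: [-0.049, 0.999, -0.002, -0.005]
wrist_force: [-0.6, -0.2, -0.5]
gripper_width: 0.003
```

Run:
```python
from rack import *
d,P=rack("top");save(d,"top9.png");z=P[...,2];rect(P,(z>.11)&(z<.19)&(P[...,1]<-.15)&(P[...,0]>.3)&(P[...,0]<.7),'tops')
d=shot("wrist");P=cloud(d);h=cv2.cvtColor(d["color"],cv2.COLOR_RGB2HSV)
rect(P,(P[...,2]>.04)&(P[...,2]<.052)&(h[...,2]>150)&(h[...,1]<70),'keys')
```

```text
t 63.55 p [0.4804 0.3346 0.0786] phi 95.64 zax [-0.01  -0.006 -1.   ] q1,q6 [ 0.49 -1.18] F [-0.6 -0.2 -0.5] w 0.003
top [343 150] n 1296 c [ 499.5 -291.5] s [ 80.8 286.6] a 67.5 z 0.0838
top [364 206] n 18 c [ 467.  -267.5] s [31.7 10.7] a 7.1 z 0.0822
top [355 228] n 18 c [ 405.2 -239.2] s [11.2 31.6] a 88.2 z 0.0846
all [ 499.5 -291.5] [ 80.8 286.6] 67.5
tops [381 155] n 391 c [ 592.9 -331. ] s [43.9 44.3] a 67.0 z 0.1645
tops [372 179] n 291 c [ 529.6 -303.9] s [43.  42.5] a 65.9 z 0.1384
tops [367 205] n 162 c [ 468.6 -279.5] s [34.7 33.6] a 89.9 z 0.1379
tops [358 228] n 163 c [ 404.7 -251.9] s [34.9 34.1] a 45.6 z 0.1385
keys [325  50] n 69 c [356.8 376. ] s [ 1.8 17.7] a 79.1 z 0.0463
keys [341 111] n 12 c [389.9 393.9] s [6.1 0.3] a 67.7 z 0.0464
keys [205 162] n 3483 c [497.1 371.9] s [155.9 107.8] a 85.0 z 0.0429
keys [235 200] n 1034 c [481.4 336.4] s [32.4 41.9] a 0.9 z 0.048
keys [315 206] n 2190 c [492.8 409. ] s [37.2 52.6] a 85.1 z 0.048
keys [282 265] n 148 c [528.8 377.4] s [32.3  6.8] a 88.8 z 0.0462
```

View pics/top9.png

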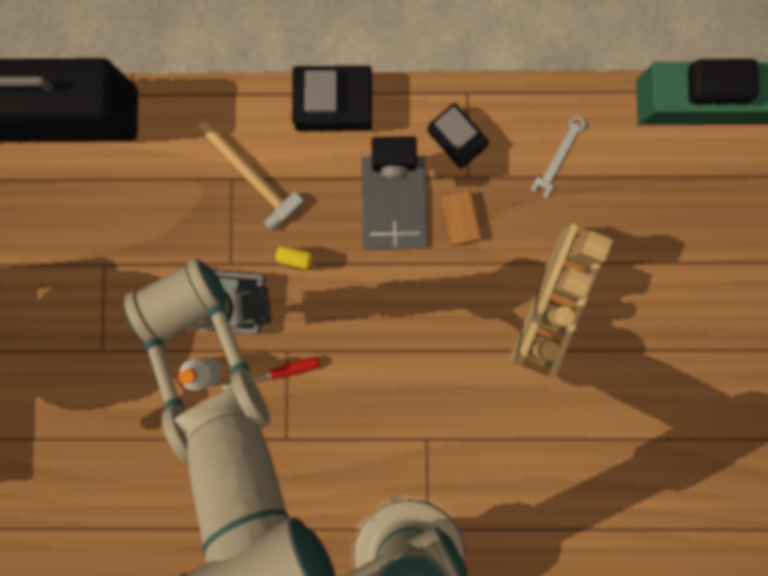

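The picture shows all four pieces in the rack ((590,245) to (545,350)) and the bystanders where they were. Approach the round key.

Call:
{"api": "send_rows", "payload": {"moves": [{"delta_pos":[0,0,0],"delta_rot":[0,0,0]},{"delta_pos":[0,0,0],"delta_rot":[0,0,0]},{"delta_pos":[0,0,-1],"delta_rot":[0,0,0]},{"delta_pos":[0,0,-2],"delta_rot":[0,0,0]},{"delta_pos":[0,0,-2.8],"delta_rot":[0,0,0]},{"delta_pos":[0,0,-3.2],"delta_rot":[0,0,0]},{"delta_pos":[0,0,-3.2],"delta_rot":[0,0,0]},{"delta_pos":[0,0,-3.2],"delta_rot":[0,0,0]}]}}

```text
t: 64.45
position: [0.4847, 0.3369, 0.0524]
tool_rot: [-0.049, 0.999, 0.0, -0.0]
wrist_force: [0.1, 0.6, 1.4]
gripper_width: 0.003
```

```bash
python3 -c "
from st import *
st()"
```

```text
t 64.45 p [0.4847 0.3369 0.0524] phi 95.63 zax [-0.  0. -1.] q1,q6 [ 0.489 -1.18 ] F [0.1 0.6 1.4] w 0.003
```

Call:
{"api": "send_rows", "payload": {"moves": [{"delta_pos":[0,0,-0.3],"delta_rot":[0,0,0]},{"delta_pos":[0,0,-0.5],"delta_rot":[0,0,0]},{"delta_pos":[0,0,-0.55],"delta_rot":[0,0,0]},{"delta_pos":[0,0,-0.6],"delta_rot":[0,0,0]},{"delta_pos":[0,0,-0.65],"delta_rot":[0,0,0]},{"delta_pos":[0,0,-0.7],"delta_rot":[0,0,0]},{"delta_pos":[0,0,-0.75],"delta_rot":[0,0,0]},{"delta_pos":[0,0,-0.8],"delta_rot":[0,0,0]},{"delta_pos":[0,0,-0.84],"delta_rot":[0,0,0]},{"delta_pos":[0,0,-0.84],"delta_rot":[0,0,0]},{"delta_pos":[0,0,-0.84],"delta_rot":[0,0,0]},{"delta_pos":[0,0,-0.84],"delta_rot":[0,0,0]},{"delta_pos":[0,0,-0.84],"delta_rot":[0,0,0]}]}}

```text
t: 65.75
position: [0.4847, 0.3369, 0.0457]
tool_rot: [-0.049, 0.999, 0.0, 0.0]
wrist_force: [-2.8, -1.4, 10.7]
gripper_width: 0.002
```

```bash
python3 -c "
from st import *
st()"
```

```text
t 65.75 p [0.4847 0.3369 0.0457] phi 95.63 zax [ 0.001  0.001 -1.   ] q1,q6 [ 0.49 -1.18] F [-2.8 -1.4 10.7] w 0.002
```

Pressed at about 7–10 N and held. Raise clear, check once more, hand in.

Call:
{"api": "send_rows", "payload": {"moves": [{"delta_pos":[0,0,0],"delta_rot":[0,0,0]},{"delta_pos":[0,0,0.5],"delta_rot":[0,0,0]},{"delta_pos":[0,0,2.5],"delta_rot":[0,0,0]},{"delta_pos":[0,0,6],"delta_rot":[0,0,0]},{"delta_pos":[0,0,10],"delta_rot":[0,0,0]},{"delta_pos":[0,0,14],"delta_rot":[0,0,0]},{"delta_pos":[0,0,16],"delta_rot":[0,0,0]},{"delta_pos":[0,0,16],"delta_rot":[0,0,0]},{"delta_pos":[0,0,16],"delta_rot":[0,0,0]},{"delta_pos":[0,0,16],"delta_rot":[0,0,0]}]}}

```text
t: 66.75
position: [0.4836, 0.3362, 0.2019]
tool_rot: [-0.049, 0.999, -0.001, -0.002]
wrist_force: [0.3, -0.5, -1.6]
gripper_width: 0.003
```

Run:
```python
from rack import *
d,P=rack("top");z=P[...,2];rect(P,(z>.11)&(z<.19)&(P[...,1]<-.15)&(P[...,0]>.3)&(P[...,0]<.7),'tops')
print(env.sign_off())
```

```text
t 66.75 p [0.4836 0.3362 0.2019] phi 95.63 zax [-0.003 -0.002 -1.   ] q1,q6 [ 0.489 -1.18 ] F [ 0.3 -0.5 -1.6] w 0.003
top [343 150] n 1302 c [ 499.5 -291.7] s [ 80.3 286.5] a 67.0 z 0.0837
top [364 206] n 19 c [ 469.2 -266.1] s [ 8.6 28.5] a 88.2 z 0.0846
top [355 228] n 20 c [ 405.  -239.9] s [31.8  9.9] a 0.3 z 0.0837
all [ 499.5 -291.7] [ 80.3 286.5] 67.0
tops [381 155] n 393 c [ 592.7 -330.7] s [43.  43.9] a 68.0 z 0.1641
tops [372 179] n 291 c [ 529.6 -304.3] s [44.1 42.6] a 67.1 z 0.138
tops [367 205] n 163 c [ 468.9 -278.9] s [34.7 34.3] a 31.3 z 0.138
tops [357 228] n 162 c [ 405.  -252.1] s [35.3 34.5] a 83.5 z 0.138
the job is handed in; nothing more can be done
None
```

The job is done and handed in at about 67 s. I pressed the start key, showed all four sides of the long leg and then the short leg to the lens starting with the mortise, and put both legs and both dowels in the rack. I pressed the save key last. The last wrist joint cannot turn far enough for all four sides, so I set each leg down once on the base plate before its fourth side and gripped it again.

- **Racked pieces:** the last top view showed each of the four wells holding one piece, with the pieces' tops within about 2 mm of the well centres. The rack stood flat, unmoved to within about 1 mm, and no knock was seen.
- **Bystanders:** they looked unmoved in the last picture, taken just before the save key was pressed.
- **Key forces:** the wrist sensor read about 7 N on the start key and 11 N on the save key while holding, with about 1 N of noise. Both are well above 3 N and below 45 N. Key registration itself gives no readback.
- **Mortise sides:** my first reading put the long leg's slot on the wrong side. Depth readings corrected this for both legs before they were photographed. Depth also showed each slot facing the lens on the first side and turned to the expected face on the fourth.

No check failed at the end.

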